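# Stand a gel cassette in its casting stand and start the clamp screw

### The job

Take the gel cassette off its sloping rest, stand it upright on its long thin edge in the slot of the casting stand and let go of it. Then turn the stand's clamp screw backward (anticlockwise from above) until you notice its thread drop in, turn it forward one full turn from there, and finish while still gripping the screw's head, not letting go. Leave the other things on the bench where they are.

Things in the scene. Friction and masses are not known exactly. Their poses are not given: they have to be found in the camera images.
- cassette: loose gel cassette, a flat pale glass panel with white edges: 100 mm wide (its y), 80 mm high (its z), 9 mm thick (its x), about 0.16 kg. Origin: middle of its lower long edge, z pointing to the opposite (upper) long edge. It starts leaning in the black rest, 27 degrees from vertical, upper edge away from the robot; its upper 35 mm are free on both faces. It can stand on its edge by itself.
- rest: black fixed drain rest, base 130 x 100 mm, origin at the centre of its underside on the bench. The cassette's origin starts 25 mm along its +x and 22 mm above the bench; its highest part lies 56 mm above the bench.
- stand: fixed white casting stand, base plate 130 mm (its x) x 270 mm (its y) x 12 mm thick, origin at the centre of its underside on the bench. On it: the slot (see point slot) in the half towards its +y, and the clamp screw on a round grey threaded boss, 42 mm diameter, 36 mm tall, at 85 mm along its -y.
- slot (a point): middle of the slot's floor, 12 mm above the bench. The slot runs along the stand's y between two grey rails 120 mm long and 20 mm tall; it is 15 mm wide (across the stand's x) and open at both ends. The axes are the stand's.
- head (a point): top centre of the steel screw head, 112 mm above the bench at depth 0; it turns and sinks with the screw. The head is an upright bar 40 mm long (this point's y), 12 mm thick (its x), 32 mm tall, on a 16 mm shank. Below it a collar (28 mm across) with a 16 mm wide clamp arm reaching 76 mm towards the slot sinks with it but does not turn; the arm's top is 2 mm under the head's underside.
- turn (a joint): angle of the clamp screw, rad; grows as it is turned forward (clockwise from above), falls as it is turned backward. No end stops. It takes about 0.05 N m. Starts between -0.4 and 0.4. Where in the turn the thread drops in is not known beforehand: 0.4 to 2.5 rad back from the start.
- depth (a joint): how far the screw has sunk, m, positive down, stop at 22 mm; spring and weight press it down with 8 N. Thread: right-hand, 8 mm per turn, 1.5 mm play. It starts resting on the first turn's top (0 to 3 mm). Turned backward it climbs to about 0, then drops 8 mm at once (if a tight grip holds it up, when loosened; loose jaws turn it and let it drop). Forward from there it sinks 8 mm per turn.
- beaker: bystander, to be left alone: white plastic beaker, 68 mm across, 80 mm tall; origin under its middle.
- buffer: bystander, to be left alone: white bottle, 64 mm across, 130 mm tall; origin under its middle.
- jar: bystander, to be left alone: amber jar, 60 mm across, 70 mm tall; origin under its middle.
- tipbox: bystander, to be left alone: blue closed box, 85 x 120 x 50 mm; origin under its middle.
- comb: bystander, to be left alone: white flat comb with teeth, 90 x 30 x 6 mm, lying between rest and stand; origin under its middle.
- vial: bystander, to be left alone: small amber vial, 24 mm across, 45 mm tall; origin under its middle.
- spatula: bystander, to be left alone: lab spatula lying flat; origin under its middle.
Mind the look-alikes: they are no part of the job. Leave any yellow look-alike of the cassette alone.

How it is judged:
On the way, in this order (a step that is already met when the one before it is completed fails the run):
1. the cassette stands upright on its edge in the slot, let go (angle between cassette's own z axis and vertical below 0.12 rad and z of cassette in the frame of slot between -0.003 and 0.004 m and x of cassette in the frame of slot between -0.005 and 0.005 m and y of cassette in the frame of slot between -0.022 and 0.022 m and contact force between the fingers and cassette below 0.1 N), for 0.3 s.
2. the screw has been turned backward and its thread has dropped in (value of joint depth between 0.006 and 0.01 m and value of joint turn below -0.3 rad), for 0.1 s.
At the end, for the whole second after the job is handed in: Cassette free, on the slot floor within 4 mm, within 7 degrees of upright, 5 mm of the slot's middle line and 22 mm of its middle along it; after its drop the screw is one turn in (depth 13.5 to 18.2 mm, about a quarter turn either way), still, and gripped with over 1 N (all of step 1 and value of joint depth between 0.0135 and 0.0182 m and contact force between the fingers and turn above 1 N and velocity of joint turn between -0.2 and 0.2 rad/s); the arm keeps its last pose, push and grip.
It fails at once if a bystander is pushed more than 40 mm (distance of any of beaker, buffer, jar, tipbox, comb, vial, spatula from where it was at the start of the episode above 0.04 m).
It also fails if it takes over 72 s, if anything falls off the work surface, if the arm or the gripper's body presses on something with over 40 N, if the wrist force passes 120 N, or if a joint passes its speed limit or range.

### The arm

A 6-joint arm with a two-finger parallel gripper is mounted at the origin on the work surface. World frame = base frame: x ahead of the robot, y to its left, z up, the work surface at z = 0. Lengths are in m, angles in rad, forces in N, time in s.
With the tool pointing down it reaches from about 0.375 to 0.9 m from the base axis. Payload 3.1 kg.
Tool frame: the origin (TCP) lies at the very end of the fingers, on their centre line; the grasp point (between the pads) lies 19 mm behind it (r.grasp_offset is the distance from the TCP to the grasp point, in m); z points along the fingers, y is the direction in which the jaws open and shut (so a half turn about z gives the same grasp; the last joint's range is limited). The gripper opens to 87 mm and grips with 3 to 60 N. Pads are 19 mm wide; open, the fingers measure 117 mm over their backs; the gripper's body (75 mm by 190 mm) begins 51 mm behind the grasp point.
Start: joints at [-1.52, 0.527, 1.433, -0, 1.181, -0.178], TCP at [0.142, -0.609, 0.189] pointing down, gripper open.
Joint ranges: [-3.08, 3.08], [-0.75, 2.2], [0.22, 2.44], [-1.43, 4.57], [0, 2.65], [-2.85, 2.85]. Speed limits (rad/s): [2.79, 2.79, 3.14, 3.14, 3.14, 3.14].

### API

Orientations are given as a 3x3 rotation matrix whose columns are the frame's x, y, z axes.
In Python, from workcell import observe, imaging, r gives the robot as it stands.
- The arm moves only by the shell command python3 -m handwheel 'ROWS' [FORCE]. ROWS is JSON, a list of rows, each a list of 7 numbers: the shift along the tool's x, y, z in cm, then the turn, a rotation vector about the tool's x, y, z in degrees, then the opening in per cent of the stroke, from 0 (shut) to 100 (fully open). A call has 1 to 20 rows; each row is the pose to reach, as a shift and turn from the pose commanded when the call began, along the tool's axes at that moment; what a row does not reach only later rows make up. A row lasts 1/8 s, in which the tool goes at most 62.5 mm and 10.7 degrees, less where a joint would pass 70% of its speed; a pose out of reach is approached as far as the arm can. A call with a gripper value outside its range is refused whole. The fingers move at their own pace and stop on an object; FORCE is the grip in N (left out, the last holds). Time passes only in rows, so rows that repeat a pose let the fingers close. It gives the time, the measured TCP pose, the force and the opening at its end, in the units of the state.
- observe(): the state, without advancing time (a new reading comes with each control period).
- imaging.get_image(name): name is "scene" or "top" or "wrist"; returns the picture (384x512x3 uint8, red, green, blue); there is no depth.
- imaging.camera_model(name): a dict with "K" (3x3 intrinsics, pixels), "R" (3x3) and "t" (3): a world point X has camera coordinates R X + t; the wrist camera has in their place "T_tool_cam" (4x4, takes a point from camera to tool coordinates, whose origin is the TCP and whose axes are the flange's). Camera axes: x right, y down, z forward; pixel columns grow to the right and rows downward; lengths in m; the calibration is good to about 2 mm. A picture is of the moment at which its call begins: read the wrist's pose just before it. camera_model takes no time and is no camera call.
- r.finish_job(): hands the job in, once; it reports no verdict.
The state is a dict: "time": time; "joint_pos": joint angles; "dq": joint speeds; "joint_efforts": joint torques, N m; "eef_pos": TCP position; "eef_rot": TCP orientation; "contact_force": force on the tool from outside, world axes, zero at the start; "wrist_torque": the same for the moment, N m; "grip_width": finger opening in m.
Only numpy, scipy, OpenCV 4.12 (cv2) and the standard library are available. Lean on these libraries where they do the work, as an engineer would, in place of code of your own. Each camera call takes 0.05 s, during which the arm holds its last target.

## Working session

There is one attempt and no reset: what is moved stays moved. The work goes in short steps, Python scripts to look and compute and a shell command to move; the robot and the scene stay as the last step left them, time stands still between calls to the robot, and variables do not carry over. Pictures are saved under pics/ and viewed, and the job is handed in when it is done.

```bash
ls; mkdir -p pics
python3 - <<'E'
from workcell import observe, imaging, r
import cv2
for n in("scene","top","wrist"):
    s=observe(); im=imaging.get_image(n); cv2.imwrite(f"pics/{n}0.png",im[...,::-1]); m=imaging.camera_model(n); print(n,m)
print(s, r.grasp_offset)
E
```

```text
pics
scene {'K': array([[418.13980331,   0.        , 260.17529626],
       [  0.        , 418.13980331, 189.4047747 ],
       [  0.        ,   0.        ,   1.        ]]), 'R': array([[-0.53908588,  0.84221781, -0.00745522],
       [ 0.68754359,  0.43493501, -0.58147687],
       [-0.48648764, -0.31859175, -0.81352878]]), 't': array([ 0.31129406, -0.27720227,  1.39160629])}
top {'K': array([[376.795519  ,   0.        , 254.74777677],
       [  0.        , 376.795519  , 192.40175654],
       [  0.        ,   0.        ,   1.        ]]), 'R': array([[-0.0104162 , -0.99994188, -0.0027828 ],
       [-0.99383774,  0.01065966, -0.11033091],
       [ 0.11035416,  0.00161642, -0.99389101]]), 't': array([-0.01994853,  0.5158425 ,  1.00069907])}
wrist {'K': array([[282.44674055,   0.        , 255.21739877],
       [  0.        , 282.44674055, 191.61874687],
       [  0.        ,   0.        ,   1.        ]]), 'T_tool_cam': array([[ 1.03814813e-03, -9.58665932e-01, -2.84532164e-01,
         7.77887496e-02],
       [ 9.99998877e-01,  6.87620647e-04,  1.33183000e-03,
         3.35034044e-04],
    
[... 294 characters left out ...]
-1.78507440e-01]), 'dq': array([ 3.29526549e-04, -1.21386505e-03, -1.52446632e-03, -7.54260421e-04,
       -8.58310017e-04, -6.79007857e-05]), 'joint_efforts': array([-1.48937743e-04, -4.40984166e+01, -1.77150893e+01,  6.34233607e-02,
        5.33884973e-02, -5.77131959e-05]), 'eef_pos': array([ 0.1417417 , -0.60796038,  0.18846546]), 'eef_rot': array([[ 9.73934216e-01,  2.26830615e-01, -1.23820138e-04],
       [ 2.26830411e-01, -9.73932259e-01,  1.97999141e-03],
       [ 3.28530242e-04, -1.95646755e-03, -9.99998032e-01]]), 'contact_force': array([ 0.61495247, -0.12883297, -0.44312193]), 'wrist_torque': array([-0.01193541,  0.01760666, -0.00953008]), 'grip_width': 0.08728940703859246} 0.0187
```

View pics/top0.png

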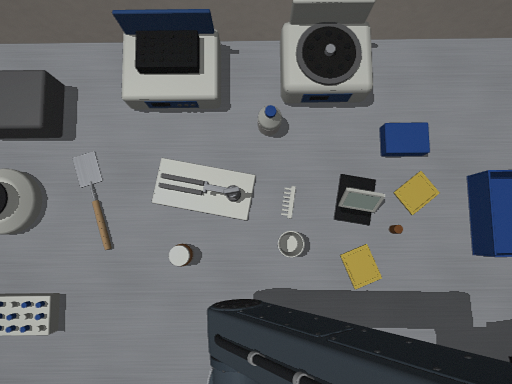

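View pics/scene0.png

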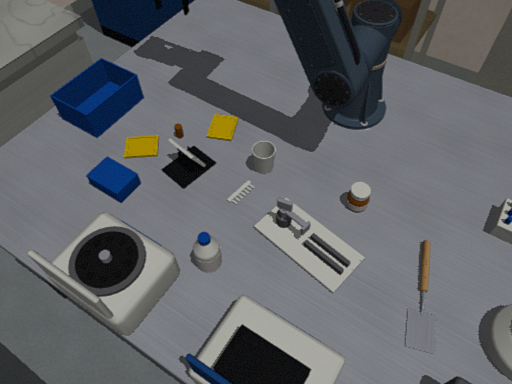

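View pics/wrist0.png

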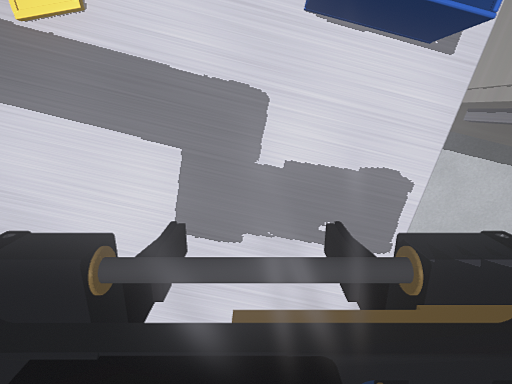

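Candidates for the cassette, in top-view pixels: the pale panel in the black rest at (362,202), and yellow panels lying flat at (416,193) and (361,267). By the description it is the pale one in the rest. I'll check that in close crops.

Run:
```python
import cv2,numpy as np
a=cv2.imread("pics/top0.png");b=cv2.imread("pics/scene0.png")
c1=cv2.resize(a[165:235,320:400],None,fx=6,fy=6,interpolation=cv2.INTER_CUBIC)
cv2.imwrite("pics/c1.png",c1)
cv2.imwrite("pics/c2.png",cv2.resize(a[150:226,145:265],None,fx=6,fy=6,interpolation=cv2.INTER_CUBIC))
cv2.imwrite("pics/c3.png",cv2.resize(b[185:295,245:370],None,fx=5,fy=5,interpolation=cv2.INTER_CUBIC))
cv2.imwrite("pics/c4.png",cv2.resize(b[125:200,150:230],None,fx=6,fy=6,interpolation=cv2.INTER_CUBIC))
```

```text
(no output)
```

View pics/c1.png

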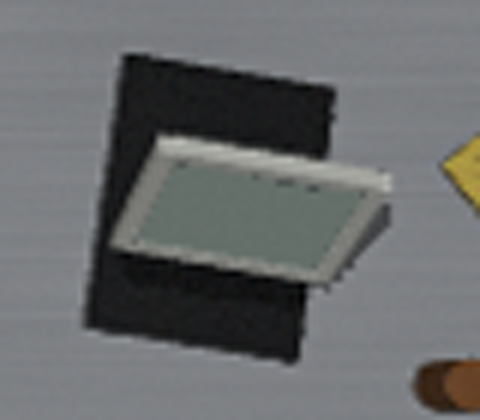

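View pics/c2.png

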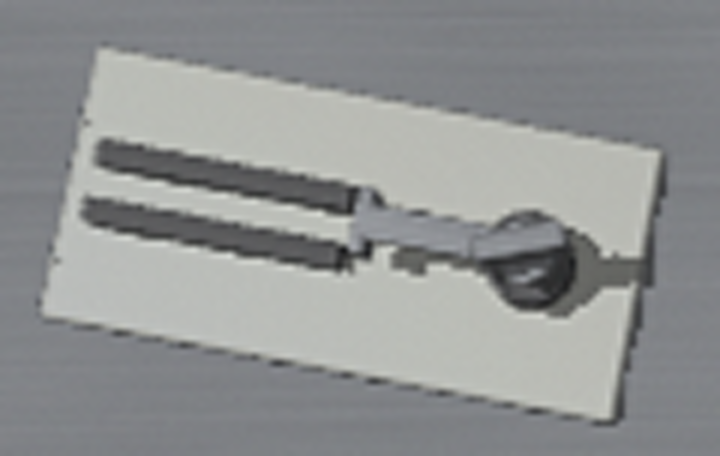

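View pics/c3.png

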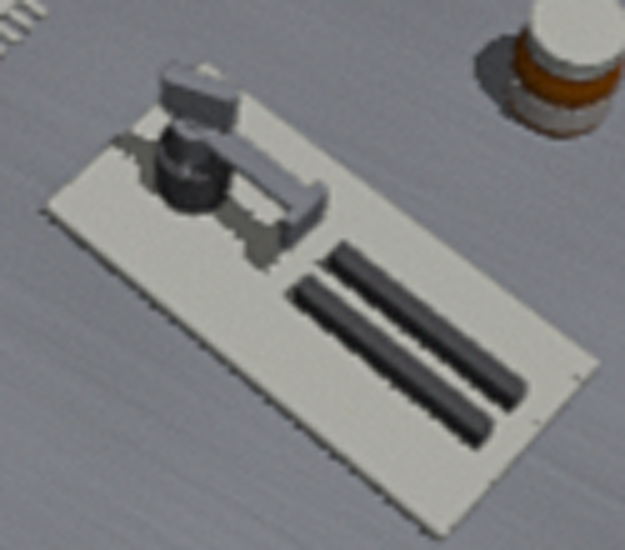

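View pics/c4.png

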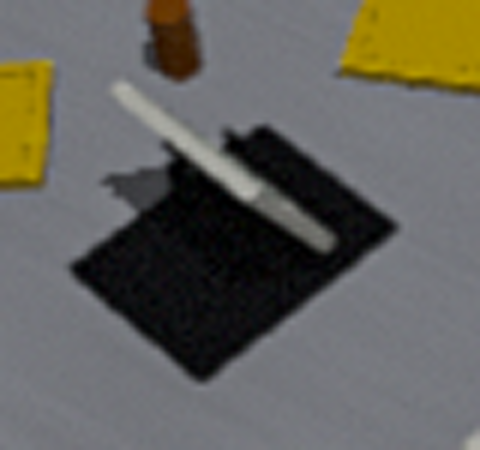

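```bash
cat > h.py <<'E'
import numpy as np,cv2
from workcell import observe, imaging, r
def cam(n,s=None):
    m=imaging.camera_model(n); K=m["K"]
    if n=="wrist":
        T=np.eye(4);T[:3,:3]=s["eef_rot"];T[:3,3]=s["eef_pos"];T=T@m["T_tool_cam"]
        return K,T[:3,:3],T[:3,3]
    return K,m["R"].T,-m["R"].T@m["t"]
def ray(c,uv):
    K,R,o=c; d=R@np.linalg.inv(K)@np.array([uv[0],uv[1],1.]); return o,d/np.linalg.norm(d)
def onz(c,uv,z):
    o,d=ray(c,uv); return o+d*(z-o[2])/d[2]
def proj(c,X):
    K,R,o=c; p=K@(R.T@(np.asarray(X)-o)); return p[:2]/p[2]
def tri(c1,u1,c2,u2):
    o1,d1=ray(c1,u1);o2,d2=ray(c2,u2)
    a=np.linalg.lstsq(np.stack([d1,-d2],1),o2-o1,rcond=None)[0]
    p,q=o1+a[0]*d1,o2+a[1]*d2; return (p+q)/2,np.linalg.norm(p-q)
E
python3 - <<'E'
from h import *
np.set_printoptions(precision=4,suppress=True)
t=cam("top");s=cam("scene")
def c(off,f,pts): return [np.array(off)+np.array(p)/f-0.5+0.5/f for p in pts]
st=c((145,150),6,[(98,45),(660,150),(615,422),(42,318)])
P=np.array([onz(t,p,.012) for p in st]);print("stand top",P[:,:2],"c",P.mean(0)); 
print("len",np.linalg.norm(P[1]-P[0]),np.linalg.norm(P[2]-P[1]),np.linalg.norm(P[3]-P[2]),np.linalg.norm(P[0]-P[3]))
ss=c((245,185),5,[(440,536),(598,362),(205,65),(45,205)])
Q=np.array([onz(s,p,.012) for p in ss]);print("scene",Q[:,:2],Q.mean(0))
y=(P[0]+P[3]-P[1]-P[2]);print("yaw y axis",np.degrees(np.arctan2(y[1],y[0])))
y=(Q[0]+Q[1]-Q[3]-Q[2]);print("yaw y axis sc",np.degrees(np.arctan2(y[1],y[0])))
rt=c((320,165),6,[(123,53),(336,88),(297,362),(86,327)])
R=np.array([onz(t,p,.003) for p in rt]);print("rest",R[:,:2],R.mean(0),[np.linalg.norm(R[i]-R[i-1]) for i in range(4)])
ca=c((320,165),6,[(160,140),(392,178),(325,287),(112,245)])
for z,i in ((.093,0),(.093,1),(.022,2),(.022,3)): print("cas",onz(t,ca[i],z))
print("head", [onz(t,p,.11) for p in c((145,150),6,[(472,250),(562,228)])])
E
```

```text
stand top [[ 0.62    0.2369]
 [ 0.5675 -0.0254]
 [ 0.4414 -0.0035]
 [ 0.4921  0.2606]] c [0.5303 0.1172 0.012 ]
len 0.2675780917256534 0.12791961710719582 0.2689097487451623 0.1300365352940426
scene [[ 0.6222  0.2353]
 [ 0.4969  0.2608]
 [ 0.4464  0.0003]
 [ 0.5697 -0.0257]] [0.5338 0.1177 0.012 ]
yaw y axis 78.90662892656405
yaw y axis sc 78.82046840754856
rest [[ 0.5696 -0.266 ]
 [ 0.552  -0.365 ]
 [ 0.4244 -0.3412]
 [ 0.4416 -0.2444]] [ 0.4969 -0.3041  0.003 ] [np.float64(0.12986401484535395), np.float64(0.10058880514118547), np.float64(0.1297610534903792), np.float64(0.09834166430204316)]
cas [ 0.5175 -0.2599  0.093 ]
cas [ 0.5001 -0.3581  0.093 ]
cas [ 0.4579 -0.3497  0.022 ]
cas [ 0.478  -0.2535  0.022 ]
head [array([0.5103, 0.0537, 0.11  ]), array([0.5192, 0.0159, 0.11  ])]
```

The c1 crop shows the pale glass panel with white edges leaning in the black rest, at crop (112–392, 140–287), so that choice holds. Stand and rest sizes come out right: 0.268×0.129 and 0.130×0.100. Next I'll move above the rest for a close wrist view.

```bash
cat >> h.py <<'E'
from scipy.spatial.transform import Rotation as Rn
def rel(p,R,s=None,p0=None,R0=None):
    """shift cm / rotvec deg, in tool axes, from pose p0,R0 (default: measured) to target"""
    s=s or observe()
    p0=s["eef_pos"] if p0 is None else p0; R0=s["eef_rot"] if R0 is None else R0
    return np.round((R0.T@(np.asarray(p)-p0))*100,2), np.round(np.degrees(Rn.from_matrix(R0.T@R).as_rotvec()),2)
def tooldown(yawx,tilt=0):
    """tool z down, x at yaw (deg); tilt deg about tool x"""
    a=np.radians(yawx); R=np.array([[np.cos(a),np.sin(a),0],[np.sin(a),-np.cos(a),0],[0,0,-1.]])
    return R@Rn.from_rotvec([np.radians(tilt),0,0]).as_matrix()
E
python3 - <<'E'
from h import *
print(rel([.50,-.33,.24],tooldown(79.8)))
E
```

```text
(array([ 41.2 , -18.97,  -5.1 ]), array([ -0.08,  -0.07, -66.69]))
```

```bash
python3 -m handwheel '[[0,0,-5,0,0,0,40],[41.2,-19,-5.1,0,0,-66.7,40],[41.2,-19,-5.1,0,0,-66.7,40],[41.2,-19,-5.1,0,0,-66.7,40],[41.2,-19,-5.1,0,0,-66.7,40],[41.2,-19,-5.1,0,0,-66.7,40],[41.2,-19,-5.1,0,0,-66.7,40],[41.2,-19,-5.1,0,0,-66.7,40],[41.2,-19,-5.1,0,0,-66.7,40],[41.2,-19,-5.1,0,0,-66.7,40],[41.2,-19,-5.1,0,0,-66.7,40],[41.2,-19,-5.1,0,0,-66.7,40]]' 15
python3 - <<'E'
from h import *
s=observe(); im=imaging.get_image("wrist"); cv2.imwrite("pics/w1.png",im[...,::-1]); np.savez("w1.npz",p=s["eef_pos"],R=s["eef_rot"]); print(s["time"],s["eef_pos"],s["joint_pos"],s["grip_width"])
E
```

```text
time: 1.65
eef_pos: [0.4987, -0.3315, 0.2403]
eef_rot: [[0.179, 0.984, -0.0], [0.984, -0.179, -0.0], [-0.0, -0.0, -1.0]]
contact_force: [0.7, -0.0, -0.0]
grip_width: 0.0349
1.65 [ 0.49867591 -0.33153512  0.24029672] [-7.72953491e-01  4.38974044e-01  1.43986993e+00 -3.97202953e-04
  1.26304393e+00 -5.92397668e-01] 0.034939998050928935
```

View pics/w1.png

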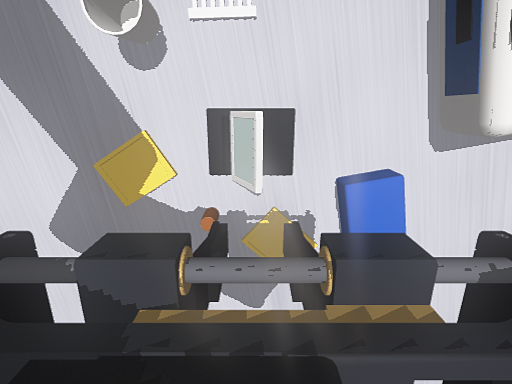

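The wrist view shows the cassette at about (232–263, 110–193), the yellow look-alikes at (135,165) and (280,230), and the vial at (210,217). Next is an enlarged crop to measure the cassette.

Run:
```python
import cv2
a=cv2.imread("pics/w1.png")
cv2.imwrite("pics/c5.png",cv2.resize(a[100:200,195:305],None,fx=6,fy=6,interpolation=cv2.INTER_CUBIC))
```

```text
(no output)
```

View pics/c5.png

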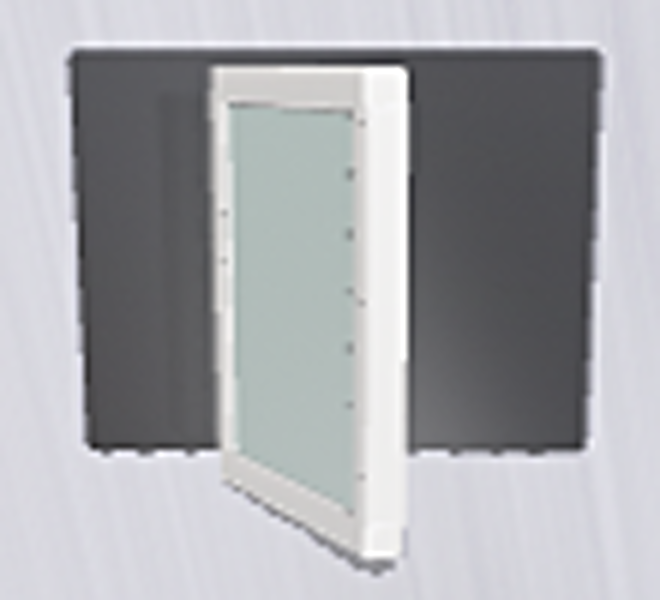

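Run:
```python
from h import *
np.set_printoptions(precision=4,suppress=True)
f=np.load("w1.npz"); c=cam("wrist",dict(eef_pos=f["p"],eef_rot=f["R"])); t=cam("top")
q=lambda u,v:(195+u/6-.42,100+v/6-.42)
A=[onz(c,q(360,72),.0953),onz(c,q(360,553),.0953)];B=[onz(c,q(407,70),.0913),onz(c,q(405,553),.0913)]
print(A,B)
for e in(A,B):
    d=e[0]-e[1];print(np.linalg.norm(d),np.degrees(np.arctan2(d[1],d[0])))
print("thick",np.linalg.norm((A[0]+A[1]-B[0]-B[1])/2))
U=(A[0]+A[1]+B[0]+B[1])/4;print("U",U)
print("rest corners",[onz(c,q(*p),.004)[:2] for p in((72,50),(600,50),(586,450),(90,448))])
# lower near-face visible corners
print("low",onz(c,q(213,70),.024),onz(c,q(222,480),.024))
# top view check of top edge corners
q2=lambda u,v:(320+u/6-.42,165+v/6-.42)
print("top",onz(t,q2(158,136),.0913),onz(t,q2(392,174),.0913))
```

```text
[array([ 0.5109, -0.2594,  0.0953]), array([ 0.4935, -0.3549,  0.0953])] [array([ 0.52  , -0.2607,  0.0913]), array([ 0.5027, -0.3578,  0.0913])]
0.09709345800736546 79.68444751789772
0.09860729367892643 79.89061683552994
thick 0.01018841448530558
U [ 0.5067 -0.3082  0.0933]
rest corners [array([ 0.442 , -0.2428]), array([ 0.569 , -0.2658]), array([ 0.5515, -0.3645]), array([ 0.424 , -0.3409])]
low [ 0.4767 -0.2537  0.024 ] [ 0.4589 -0.3508  0.024 ]
top [ 0.5194 -0.2596  0.0913] [ 0.502  -0.3587  0.0913]
```

Run:
```python
from h import *
U=np.array([.5067,-.3080,.0933]);R=tooldown(79.8,27);c=-R[:,2];print(c)
print(rel(U+.016*c,R))
```

```text
[ 0.44681546 -0.08039479  0.89100652]
(array([ 2.45,  1.08, 13.28]), array([ 2.699e+01, -2.000e-02, -1.300e-01]))
```

```bash
python3 -m handwheel '[[2.45,1.08,8,27,0,0,30],[2.45,1.08,8,27,0,0,30],[2.45,1.08,8,27,0,0,30],[2.45,1.08,13.3,27,0,0,30],[2.45,1.08,13.3,27,0,0,30],[2.45,1.08,13.3,27,0,0,30],[2.45,1.08,13.3,27,0,0,30]]' 15
python3 - <<'E'
from h import *
s=observe(); im=imaging.get_image("wrist"); cv2.imwrite("pics/w2.png",im[...,::-1]); print(s["joint_pos"],s["grip_width"])
U=np.array([.5067,-.3080,.0933]);R=tooldown(79.8,27);c=-R[:,2]
print(rel(U-.028*c,R,s), s["contact_force"])
E
```

```text
time: 2.58
eef_pos: [0.5157, -0.3092, 0.1099]
eef_rot: [[0.178, 0.878, -0.444], [0.984, -0.159, 0.078], [-0.002, -0.451, -0.893]]
contact_force: [0.6, 0.6, -0.0]
grip_width: 0.0257
[-0.61632976  0.8144917   1.18135319 -0.19375956  1.5737854  -0.39559561] 0.025694841063485456
(array([-0.04, -0.07,  4.69]), array([ 0.22,  0.08, -0.08])) [ 0.62096643  0.56492635 -0.00110694]
```

View pics/w2.png

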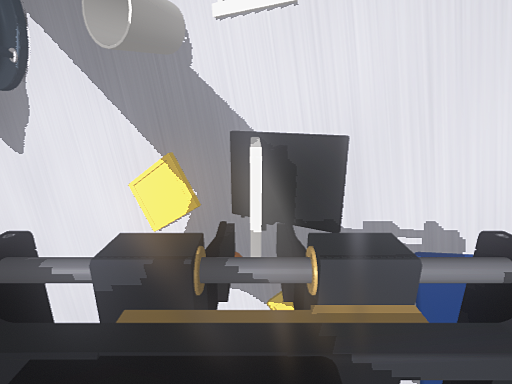

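The cassette is edge-on at u≈256, centred between the fingertips at 236 and 278. Going down along its plane and gripping.

```bash
python3 -m handwheel '[[0,-0.05,1.6,0,0,0,30],[0,-0.05,3.2,0,0,0,30],[0,-0.05,4.6,0,0,0,30],[0,-0.05,4.6,0,0,0,30],[0,-0.05,4.6,0,0,0,5],[0,-0.05,4.6,0,0,0,5],[0,-0.05,4.6,0,0,0,5],[0,-0.05,4.6,0,0,0,5]]' 20
```

```text
time: 3.62
eef_pos: [0.4942, -0.3043, 0.0668]
eef_rot: [[0.177, 0.877, -0.446], [0.984, -0.158, 0.08], [-0.0, -0.454, -0.891]]
contact_force: [0.1, -1.1, 0.1]
grip_width: 0.0051
```

```bash
python3 -m handwheel '[[0,0,0,0,0,0,0],[0,0,0,0,0,0,0]]' 20
python3 - <<'E'
from h import *
for n in("wrist","scene"):
    im=imaging.get_image(n); cv2.imwrite(f"pics/{n}3.png",im[...,::-1])
b=cv2.imread("pics/scene3.png");cv2.imwrite("pics/c6.png",cv2.resize(b[80:210,110:260],None,fx=5,fy=4.6,interpolation=cv2.INTER_CUBIC))
E
```

```text
time: 3.88
eef_pos: [0.4939, -0.3042, 0.0666]
eef_rot: [[0.177, 0.877, -0.447], [0.984, -0.158, 0.08], [0.0, -0.454, -0.891]]
contact_force: [0.2, -0.4, -0.0]
grip_width: 0.0007
```

View pics/wrist3.png

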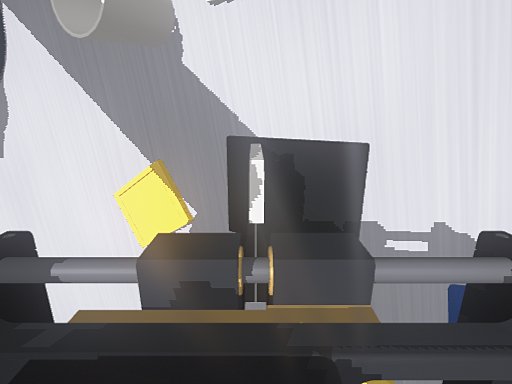

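View pics/c6.png

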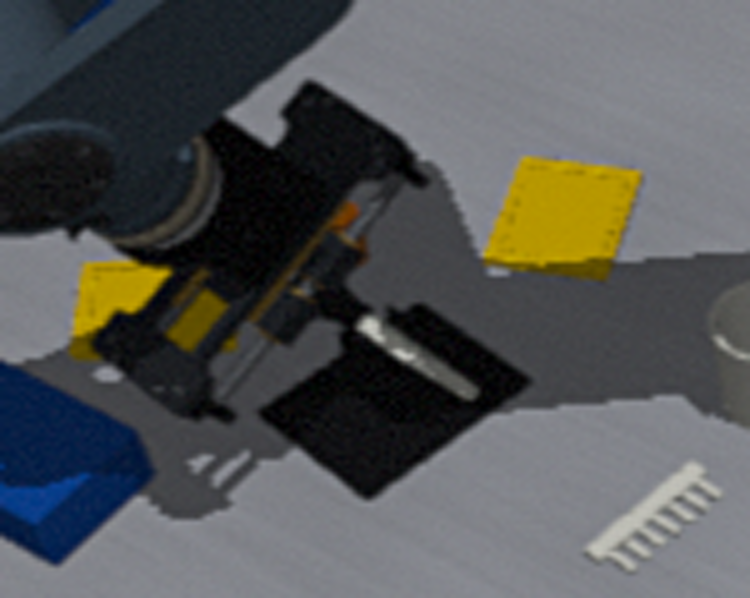

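Run:
```python
from h import *
np.set_printoptions(precision=2,suppress=True)
s=observe();c=cam("wrist",s);sc=cam("scene");t=cam("top")
for n,X in dict(a0=[.5109,-.2594,.0953],a1=[.4935,-.3549,.0953],b0=[.52,-.2607,.0913],b1=[.5027,-.3578,.0913],tcp=s["eef_pos"],gp=s["eef_pos"]-.019*s["eef_rot"][:,2]).items(): print(n,"wrist",proj(c,X),"scene",proj(sc,X),"top",proj(t,X))
im=imaging.get_image("top");cv2.imwrite("pics/top3.png",im[...,::-1]);cv2.imwrite("pics/c7.png",cv2.resize(im[150:250,310:430,::-1],None,fx=6,fy=6,interpolation=cv2.INTER_CUBIC))
w=cv2.imread("pics/wrist3.png");cv2.imwrite("pics/c8.png",cv2.resize(w[130:320,190:330],None,fx=4,fy=3.1,interpolation=cv2.INTER_CUBIC))
print(s["grip_width"],s["eef_pos"],s["time"])
```

```text
a0 wrist [246.84 160.98] scene [193.42 155.11] top [346.35 190.37]
a1 wrist [247.7  299.58] scene [170.58 137.39] top [384.1  196.75]
b0 wrist [263.7  160.62] scene [191.2  158.01] top [346.35 187.02]
b1 wrist [262.64 301.83] scene [167.96 139.98] top [384.53 193.32]
tcp wrist [255.52 216.54] scene [186.06 151.36] top [361.06 197.89]
gp wrist [255.53 226.9 ] scene [182.83 149.14] top [363.33 193.98]
0.00011841219395156437 [ 0.49 -0.3   0.07] 3.975
```

View pics/c7.png

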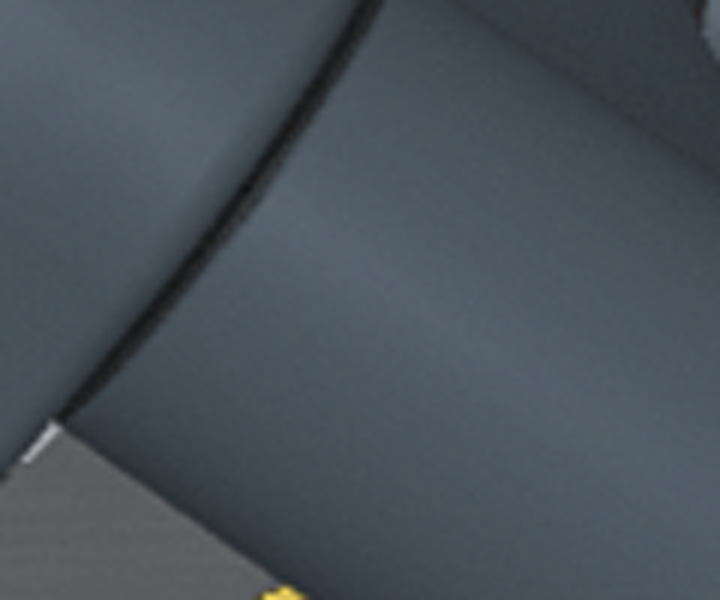

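View pics/c8.png

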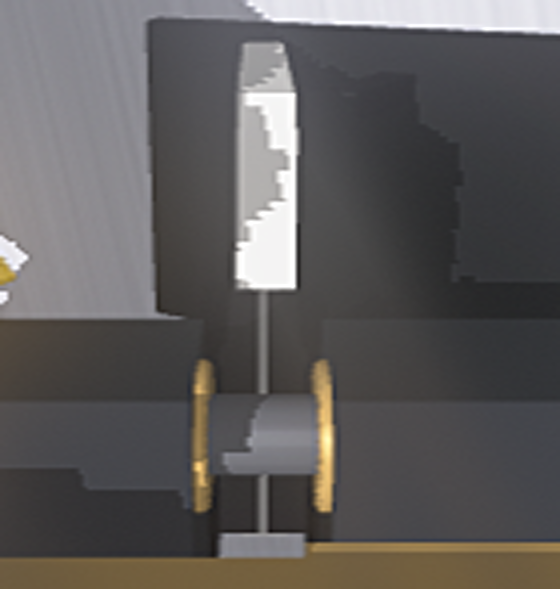

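Run:
```python
from h import *
np.set_printoptions(precision=1,suppress=True)
m=imaging.camera_model("wrist");T=np.linalg.inv(m["T_tool_cam"])
for x in(0,.0095):
  for z in (0,-.01,-.019,-.028,-.038,-.05):
    o=[]
    for y in (.0129,.0175):
        p=T@[x,y,z,1];q=m["K"]@p[:3];o.append(q[:2]/q[2])
    print(x,z,np.array(o).ravel())
a=cv2.imread("pics/w1.png");cv2.imwrite("pics/c9.png",cv2.resize(a[200:330,165:350],None,fx=4,fy=4,interpolation=cv2.INTER_CUBIC))
```

```text
0 0 [272.9 216.5 279.1 216.5]
0 -0.01 [273.7 221.8 280.2 221.8]
0 -0.019 [274.6 226.9 281.3 226.9]
0 -0.028 [275.5 232.5 282.6 232.5]
0 -0.038 [276.6 239.4 284.1 239.4]
0 -0.05 [278.1 248.8 286.1 248.8]
0.0095 0 [273.1 204.4 279.4 204.4]
0.0095 -0.01 [274.  209.1 280.6 209.2]
0.0095 -0.019 [274.8 213.8 281.7 213.8]
0.0095 -0.028 [275.8 218.9 283.  218.9]
0.0095 -0.038 [276.9 225.1 284.5 225.1]
0.0095 -0.05 [278.5 233.6 286.6 233.6]
```

View pics/c9.png

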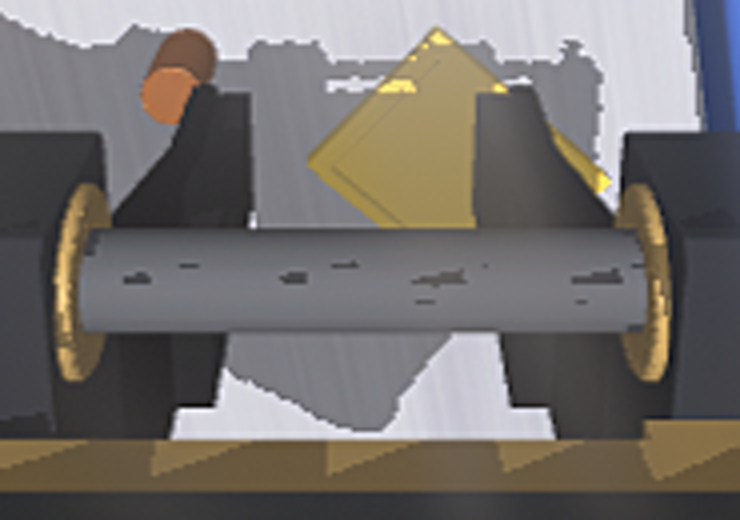

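The fingers closed to 0 with nothing between them, although the commanded TCP was 28 mm past the panel's edge. In the wrist picture the fingertips (inner edges u = 227.5 and 283.7, v = 222) fit a tool z of about −33 mm, so the real finger ends seem shorter than stated. I'll go deeper in steps, with force checks.

```bash
python3 -m handwheel '[[0,0,0,0,0,0,30],[0,0,0,0,0,0,30],[0,0,0,0,0,0,30],[0,0,0.8,0,0,0,30],[0,0,1.5,0,0,0,30],[0,0,1.5,0,0,0,30],[0,0,1.5,0,0,0,2],[0,0,1.5,0,0,0,2],[0,0,1.5,0,0,0,2]]' 5
python3 - <<'E'
from h import *
im=imaging.get_image("wrist");cv2.imwrite("pics/w4.png",im[...,::-1])
cv2.imwrite("pics/c10.png",cv2.resize(im[130:320,190:330,::-1],None,fx=4,fy=3.1,interpolation=cv2.INTER_CUBIC))
E
```

```text
time: 5.15
eef_pos: [0.4875, -0.3032, 0.0534]
eef_rot: [[0.177, 0.877, -0.446], [0.984, -0.158, 0.08], [-0.0, -0.453, -0.891]]
contact_force: [0.0, -0.2, 0.3]
grip_width: 0.0086
```

View pics/c10.png

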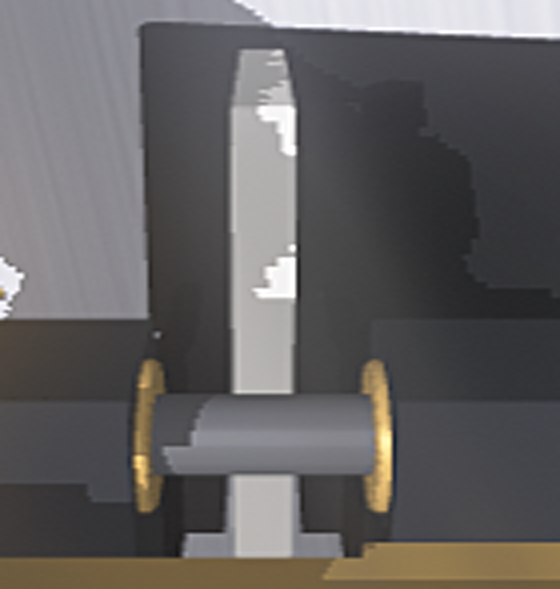

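Gripped now at 8.6 mm, with the panel's top strip running between the fingers, so the tips are indeed about 33 mm short of the stated TCP. I'll go 13 mm deeper, grip firmly and lift along the panel's plane.

```bash
python3 -m handwheel '[[0,0,0,0,0,0,30],[0,0,0,0,0,0,30],[0,0,0.7,0,0,0,30],[0,0,1.3,0,0,0,30],[0,0,1.3,0,0,0,30],[0,0,1.3,0,0,0,2],[0,0,1.3,0,0,0,2],[0,0,1.3,0,0,0,2],[0,0,1.3,0,0,0,2]]' 25
python3 - <<'E'
from h import *
s=observe();U=np.array([.5067,-.3080,.0933]);print((s["eef_rot"].T@(U-s["eef_pos"]))*1000, s["eef_pos"],s["contact_force"])
E
```

```text
time: 6.32
eef_pos: [0.4816, -0.3021, 0.0418]
eef_rot: [[0.177, 0.877, -0.446], [0.984, -0.158, 0.08], [-0.0, -0.454, -0.891]]
contact_force: [-0.2, 0.5, 0.2]
grip_width: 0.0091
[ -1.37703418  -0.41884436 -57.58720153] [ 0.48159977 -0.30210102  0.0417875 ] [-0.24781935  0.46105469  0.18699352]
```

```bash
python3 -m handwheel '[[0,0,-2,0,0,0,2],[0,0,-5,0,0,0,2],[0,0,-10,0,0,0,2],[0,0,-13,0,0,0,2],[0,0,-13,0,0,0,2]]' 25
python3 - <<'E'
from h import *
print(rel([.516,.03,.25],tooldown(78.85)))
im=imaging.get_image("scene");cv2.imwrite("pics/s5.png",im[...,::-1])
E
```

```text
time: 6.95
eef_pos: [0.5416, -0.3133, 0.1591]
eef_rot: [[0.176, 0.879, -0.442], [0.984, -0.159, 0.077], [-0.002, -0.449, -0.894]]
contact_force: [0.3, 0.5, -1.6]
grip_width: 0.0093
(array([ 33.32, -11.77,  -4.35]), array([-26.67,   0.37,   0.95]))
```

View pics/s5.png

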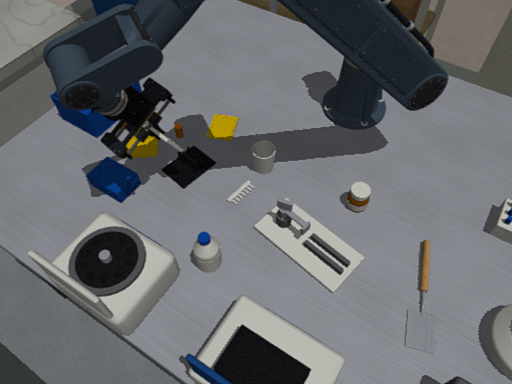

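The cassette is lifted and held in the gripper at about (160,135). Now carrying it over the stand for a look at the slot.

```bash
python3 -m handwheel '[[0,-3,-5,-9,0,0,2],[5,-7,-7,-18,0,0,2],[10,-11.8,-5,-26.7,0,1,2],[16,-11.8,-4.4,-26.7,0,1,2],[22,-11.8,-4.4,-26.7,0,1,2],[28,-11.8,-4.4,-26.7,0,1,2],[32,-11.8,-4.4,-26.7,0,1,2],[33.3,-11.8,-4.4,-26.7,0,1,2],[33.3,-11.8,-4.4,-26.7,0,1,2],[33.3,-11.8,-4.4,-26.7,0,1,2]]' 25
python3 - <<'E'
from h import *
s=observe(); im=imaging.get_image("wrist"); cv2.imwrite("pics/w6.png",im[...,::-1]); np.savez("w6.npz",p=s["eef_pos"],R=s["eef_rot"]); print(s["joint_pos"],s["eef_pos"])
E
```

```text
time: 8.25
eef_pos: [0.5139, 0.0291, 0.2495]
eef_rot: [[0.195, 0.981, -0.008], [0.981, -0.195, -0.004], [-0.005, -0.007, -1.0]]
contact_force: [-0.1, -0.1, -1.8]
grip_width: 0.0085
[-0.1576357   0.31077377  1.62344237 -0.00503174  1.21451381  0.04026851] [0.51388786 0.02909167 0.24949713]
```

View pics/w6.png

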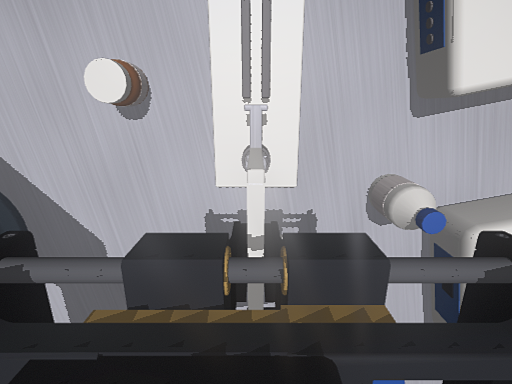

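The slot rails run off the top of the picture at u≈246 and 266. I'll move 8 cm along tool +x to see all of the slot.

```bash
python3 -m handwheel '[[4,0.2,0,0,0,0,2],[8,0.2,0,0,0,0,2],[8,0.2,0,0,0,0,2],[8,0.2,0,0,0,0,2],[8,0.2,0,0,0,0,2]]' 25
python3 - <<'E'
from h import *
s=observe(); im=imaging.get_image("wrist"); cv2.imwrite("pics/w7.png",im[...,::-1]); np.savez("w7.npz",p=s["eef_pos"],R=s["eef_rot"]); print(s["eef_rot"])
cv2.imwrite("pics/c11.png",cv2.resize(im[30:180,200:310,::-1],None,fx=5,fy=4,interpolation=cv2.INTER_CUBIC))
cv2.imwrite("pics/c12.png",cv2.resize(im[150:320,190:330,::-1],None,fx=5,fy=3.5,interpolation=cv2.INTER_CUBIC))
E
```

```text
time: 8.93
eef_pos: [0.5319, 0.1071, 0.2499]
eef_rot: [[0.195, 0.981, -0.006], [0.981, -0.195, -0.003], [-0.005, -0.005, -1.0]]
contact_force: [-0.3, -0.1, -2.0]
grip_width: 0.0088
[[ 0.19527358  0.9807291  -0.00621815]
 [ 0.98073817 -0.19529707 -0.00342115]
 [-0.0045696  -0.00543031 -0.99997481]]
```

View pics/c11.png

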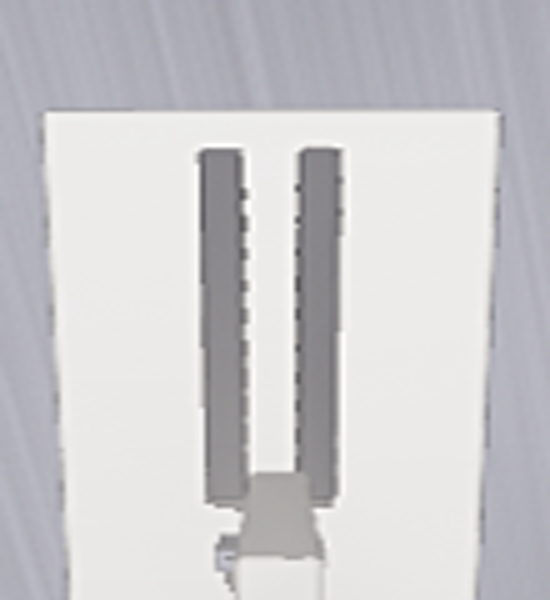

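View pics/w7.png

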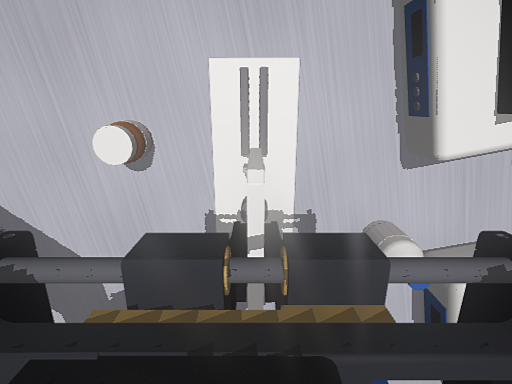

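View pics/c12.png

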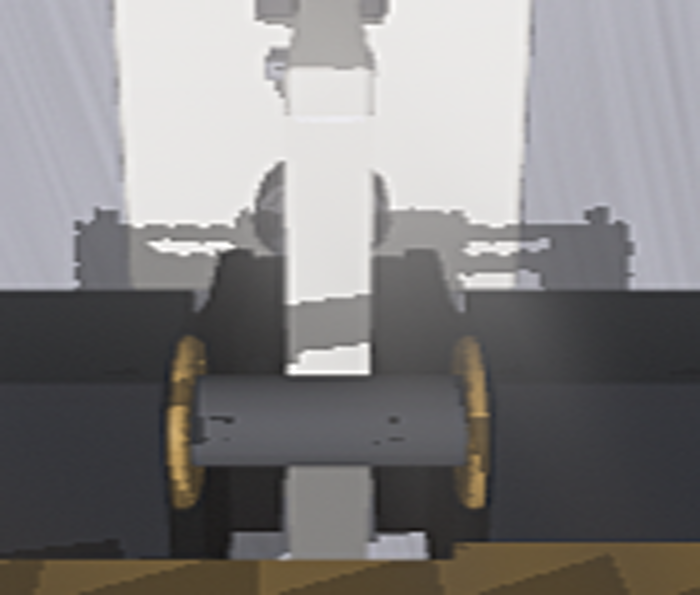

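Run:
```python
from h import *
np.set_printoptions(precision=4,suppress=True)
f=np.load("w7.npz"); c=cam("wrist",dict(eef_pos=f["p"],eef_rot=f["R"]))
q=lambda u,v:(200+u/5-.4,30+v/4-.37)
P={k:onz(c,q(*p),.032) for k,p in dict(lo=(198,150),li=(243,150),ri=(300,150),ro=(342,150),lo2=(208,500),li2=(246,500),ri2=(300,500),ro2=(336,500)).items()}
for k in P: print(k,P[k])
print("w",[np.linalg.norm(P[a]-P[b]) for a,b in(("lo","li"),("li","ri"),("ri","ro"),("lo2","li2"),("li2","ri2"),("ri2","ro2"),("lo","lo2"),("ro","ro2"))])
M1=sum(P[k] for k in("lo","li","ri","ro"))/4;M2=sum(P[k] for k in("lo2","li2","ri2","ro2"))/4
d=M1-M2;print("mid",(M1+M2)/2,"yaw",np.degrees(np.arctan2(d[1],d[0])),np.linalg.norm(d))
S=[onz(c,q(*p),.012) for p in((45,112),(498,112))];print("stand far edge",S,np.linalg.norm(S[0]-S[1]),np.mean(S,0))
y=np.array([np.cos(np.radians(78.85)),np.sin(np.radians(78.85)),0]);C=np.mean(S,0)-.135*y;print("stand c",C,"slot@+60",C+.06*y)
# panel end face: in tool coords at x=+-, upper edge z=-.0576 lower .0224
K,R,o=cam("wrist",dict(eef_pos=np.zeros(3),eef_rot=np.eye(3)))
ct=(K,R,o)
for p,z in(((240,557),-.0576),((323,557),-.0576),((248,473),.0224),((306,473),.0224)): print("tool",onz(ct,q(*p),z))
```

```text
lo [0.5345 0.2381 0.032 ]
li [0.5464 0.2357 0.032 ]
ri [0.5615 0.2327 0.032 ]
ro [0.5726 0.2305 0.032 ]
lo2 [0.5124 0.1215 0.032 ]
li2 [0.5234 0.1194 0.032 ]
ri2 [0.539  0.1163 0.032 ]
ro2 [0.5494 0.1143 0.032 ]
w [np.float64(0.012145522708824004), np.float64(0.01537816231524896), np.float64(0.011326869929332491), np.float64(0.011179460326889356), np.float64(0.015880340976496852), np.float64(0.010582813261293792), np.float64(0.11864284472068141), np.float64(0.11857292645173316)]
mid [0.5424 0.1761 0.032 ] yaw 78.95940055137487 0.11860587930116423
stand far edge [array([0.4943, 0.2611, 0.012 ]), array([0.6189, 0.2363, 0.012 ])] 0.12699189883687464 [0.5566 0.2487 0.012 ]
stand c [0.5305 0.1163 0.012 ] slot@+60 [0.5421 0.1751 0.012 ]
tool [ 0.0483 -0.0038 -0.0576]
tool [ 0.0483  0.0045 -0.0576]
tool [ 0.0478 -0.0047  0.0224]
tool [0.0479 0.0043 0.0224]
```

Panel in hand: end at tool x = +48 mm, centred in y, lower edge at z = +22.4 mm. The slot widths (15.4 and 15.9 mm) and length (119 mm) fit, with its middle at (0.5423, 0.1757).

Run:
```python
from h import *
R=tooldown(78.95);p=np.array([.5424,.1758,0])+.002*R[:,0]
print(rel(p+[0,0,.0700],R));print(rel(p+[0,0,.036],R))
```

```text
(array([ 7.21, -0.22, 17.96]), array([-0.31,  0.25, -0.21]))
(array([ 7.22, -0.2 , 21.36]), array([-0.31,  0.25, -0.21]))
```

```bash
python3 -m handwheel '[[5,-0.2,4,0,0,0,2],[7.2,-0.2,10,-0.3,0.25,-0.2,2],[7.2,-0.2,15,-0.3,0.25,-0.2,2],[7.2,-0.2,17.5,-0.3,0.25,-0.2,2],[7.2,-0.2,17.5,-0.3,0.25,-0.2,2],[7.2,-0.2,17.5,-0.3,0.25,-0.2,2]]' 25
python3 - <<'E'
from h import *
s=observe(); im=imaging.get_image("wrist"); cv2.imwrite("pics/w8.png",im[...,::-1]); np.savez("w8.npz",p=s["eef_pos"],R=s["eef_rot"])
cv2.imwrite("pics/c13.png",cv2.resize(im[30:240,180:330,::-1],None,fx=4,fy=2.8,interpolation=cv2.INTER_CUBIC))
R=tooldown(78.95);p=np.array([.5424,.1758,0])+.002*R[:,0]
print(rel(p+[0,0,.0355],R))
im=imaging.get_image("scene");cv2.imwrite("pics/s8.png",cv2.resize(im[130:290,200:400,::-1],None,fx=4,fy=3.7,interpolation=cv2.INTER_CUBIC))
E
```

```text
time: 9.72
eef_pos: [0.5444, 0.1786, 0.0758]
eef_rot: [[0.191, 0.982, 0.003], [0.982, -0.191, 0.001], [0.001, 0.002, -1.0]]
contact_force: [-0.2, 0.0, -1.3]
grip_width: 0.0087
(array([-0.14, -0.18,  4.08]), array([ 0.19, -0.08,  0.05]))
```

View pics/c13.png

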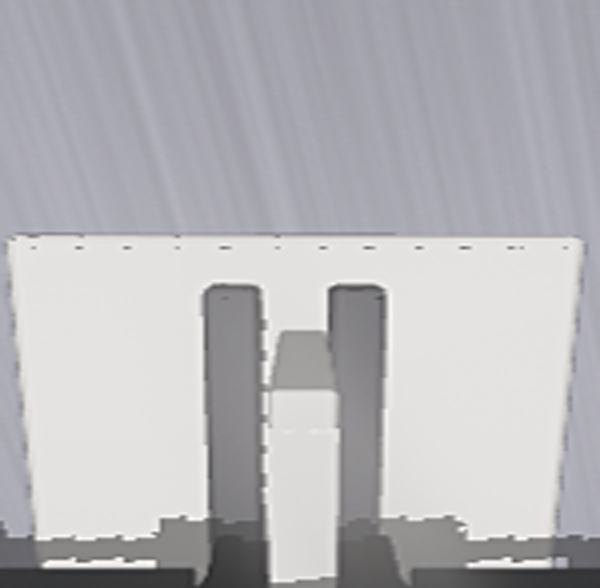

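View pics/s8.png

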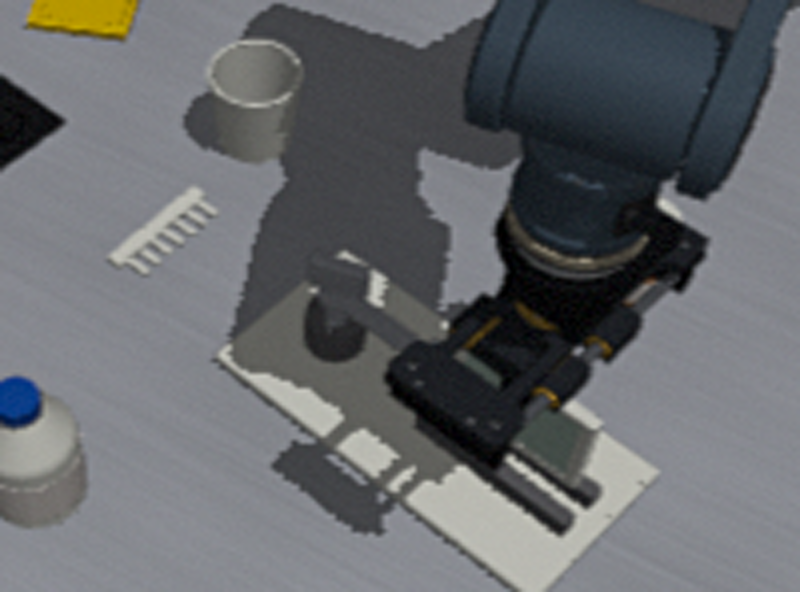

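The panel's lower edge (u mid 304 in the crop) sits about 2 mm to the right of the slot's middle (295), which agrees with the computed −0.18 cm in y. I'll correct that while lowering.

```bash
python3 -m handwheel '[[-0.15,-0.2,0,0.2,-0.1,0,2],[-0.15,-0.2,0,0.2,-0.1,0,2],[-0.15,-0.2,0.6,0.2,-0.1,0,2],[-0.15,-0.2,1.2,0.2,-0.1,0,2],[-0.15,-0.2,1.8,0.2,-0.1,0,2],[-0.15,-0.2,2.4,0.2,-0.1,0,2],[-0.15,-0.2,2.4,0.2,-0.1,0,2]]' 25
python3 - <<'E'
from h import *
s=observe(); im=imaging.get_image("wrist"); cv2.imwrite("pics/w9.png",im[...,::-1])
cv2.imwrite("pics/c14.png",cv2.resize(im[60:240,200:310,::-1],None,fx=5,fy=3.2,interpolation=cv2.INTER_CUBIC))
R=tooldown(78.95);p=np.array([.5424,.1758,0])+.002*R[:,0]
print(rel(p+[0,0,.0355],R,s))
E
```

```text
time: 10.7
eef_pos: [0.5401, 0.1778, 0.0498]
eef_rot: [[0.19, 0.982, -0.005], [0.982, -0.19, -0.001], [-0.002, -0.005, -1.0]]
contact_force: [-1.1, -0.2, -1.6]
grip_width: 0.0088
(array([0.04, 0.27, 1.43]), array([-0.29,  0.11,  0.09]))
```

View pics/c14.png

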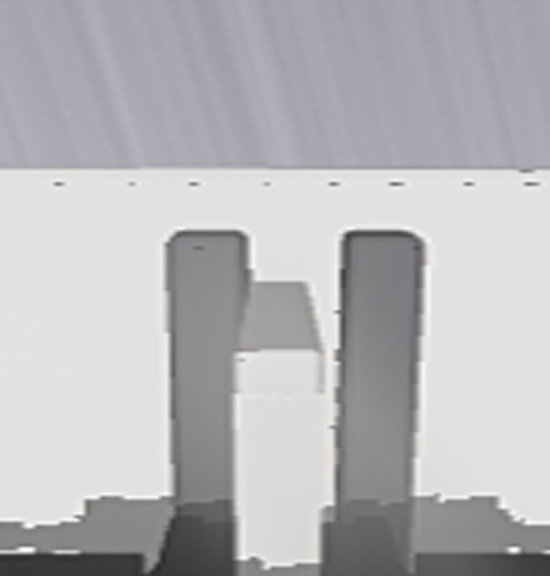

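```bash
python3 -m handwheel '[[0.05,0.15,0,-0.2,0.1,0,2],[0.05,0.15,0,-0.2,0.1,0,2],[0.05,0.15,0,-0.2,0.1,0,2],[0.05,0.15,0,-0.2,0.1,0,2]]' 25
python3 - <<'E'
from h import *
s=observe()
R=tooldown(78.95);p=np.array([.5424,.1758,0])+.002*R[:,0]
print(rel(p+[0,0,.0355],R,s),s["dq"])
E
```

```text
time: 11.25
eef_pos: [0.5423, 0.1782, 0.0508]
eef_rot: [[0.19, 0.982, 0.0], [0.982, -0.19, 0.0], [0.0, 0.0, -1.0]]
contact_force: [0.3, 0.0, -2.1]
grip_width: 0.0087
(array([-0.03,  0.05,  1.53]), array([ 0.02, -0.02,  0.1 ])) [ 0.00089202  0.00128292  0.00081068 -0.00087196 -0.00117933  0.00162039]
```

Centred to within 0.5 mm. Lowering to the floor and watching the force.

```bash
python3 -m handwheel '[[0,0.03,0.5,0,0,0,2],[0,0.03,1.0,0,0,0,2],[0,0.03,1.4,0,0,0,2],[0,0.03,1.4,0,0,0,2],[0,0.03,1.4,0,0,0,2],[0,0.03,1.4,0,0,0,2]]' 25
python3 - <<'E'
from h import *
s=observe(); im=imaging.get_image("wrist"); cv2.imwrite("pics/w10.png",im[...,::-1])
cv2.imwrite("pics/c15.png",cv2.resize(im[60:240,200:310,::-1],None,fx=5,fy=3.2,interpolation=cv2.INTER_CUBIC))
R=tooldown(78.95);p=np.array([.5424,.1758,0])+.002*R[:,0]
print(rel(p+[0,0,.0344],R,s))
E
```

```text
time: 12.0
eef_pos: [0.5427, 0.1781, 0.0368]
eef_rot: [[0.19, 0.982, 0.0], [0.982, -0.19, 0.0], [0.0, 0.0, -1.0]]
contact_force: [-0.4, 0.2, -2.0]
grip_width: 0.0091
(array([-0.03,  0.01,  0.24]), array([ 0.02, -0.02,  0.1 ]))
```

View pics/c15.png

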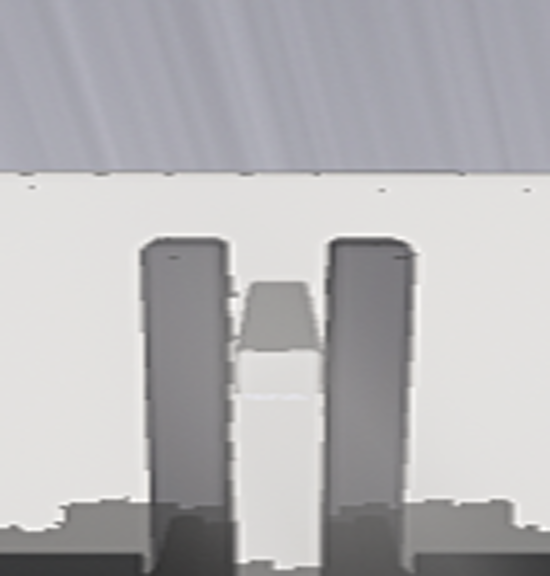

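```bash
python3 -m handwheel '[[0,0,0.1,0,0,0,2],[0,0,0.2,0,0,0,2],[0,0,0.2,0,0,0,2],[0,0,0.2,0,0,0,2]]' 25; python3 -m handwheel '[[0,0,0.1,0,0,0,2],[0,0,0.1,0,0,0,2],[0,0,0.1,0,0,0,2]]' 25
```

```text
time: 12.55
eef_pos: [0.5426, 0.1781, 0.0346]
eef_rot: [[0.19, 0.982, 0.0], [0.982, -0.19, 0.0], [0.0, 0.0, -1.0]]
contact_force: [-0.9, -0.1, -2.1]
grip_width: 0.0089
time: 12.92
eef_pos: [0.5428, 0.1782, 0.0343]
eef_rot: [[0.19, 0.982, 0.001], [0.982, -0.19, 0.0], [0.001, 0.001, -1.0]]
contact_force: [-1.6, 0.6, 5.4]
grip_width: 0.009
```

Floor contact: the force in z rose from −2.1 to +5.4 N. Releasing and retreating straight up.

```bash
python3 -m handwheel '[[0,0,-0.05,0,0,0,2],[0,0,-0.05,0,0,0,14],[0,0,-0.05,0,0,0,20],[0,0,-0.05,0,0,0,30],[0,0,-0.05,0,0,0,30],[0,0,-1,0,0,0,30],[0,0,-2,0,0,0,30],[0,0,-4,0,0,0,30],[0,0,-9,0,0,0,30],[-4,0,-15,0,0,0,30],[-8,0,-18,0,0,0,30],[-8,0,-18,0,0,0,30],[-8,0,-18,0,0,0,30]]' 25
python3 - <<'E'
from h import *
s=observe(); im=imaging.get_image("wrist"); cv2.imwrite("pics/w11.png",im[...,::-1]); np.savez("w11.npz",p=s["eef_pos"],R=s["eef_rot"])
im=imaging.get_image("scene");cv2.imwrite("pics/s11.png",cv2.resize(im[170:300,240:380,::-1],None,fx=5,fy=4.5,interpolation=cv2.INTER_CUBIC))
E
```

```text
time: 14.55
eef_pos: [0.5269, 0.0998, 0.2137]
eef_rot: [[0.191, 0.982, 0.0], [0.982, -0.191, 0.001], [0.001, -0.0, -1.0]]
contact_force: [0.2, 0.6, -0.5]
grip_width: 0.0261
```

View pics/w11.png

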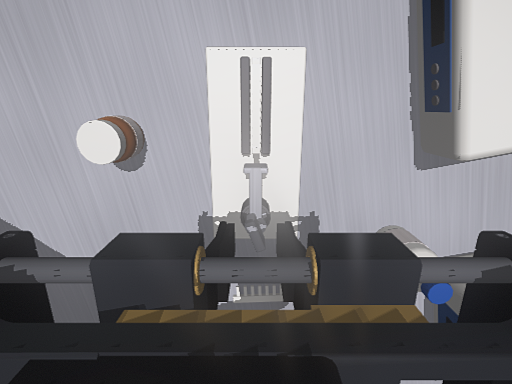

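View pics/s11.png

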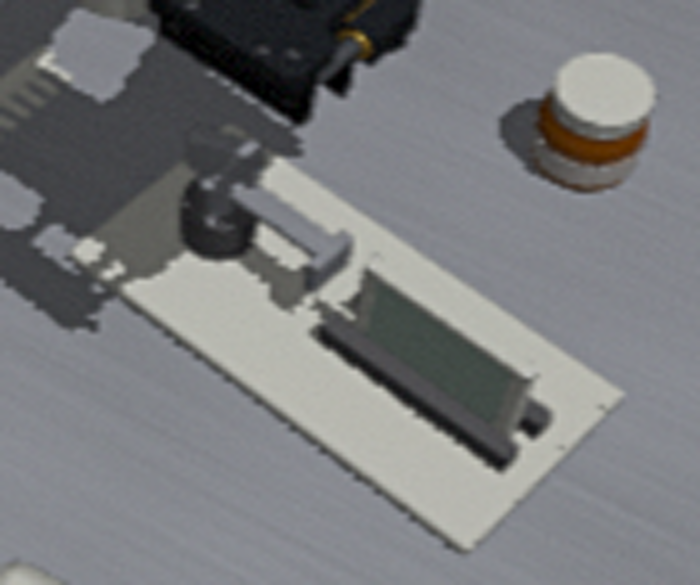

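The cassette stands upright in the slot, at crop (370–535, 270–430), let go. Now backing off along −x to see the screw head clear of the fingers.

```bash
python3 -m handwheel '[[-5,0,0,0,0,0,35],[-10,0,0,0,0,0,35],[-10,0,0,0,0,0,35],[-10,0,0,0,0,0,35],[-10,0,0,0,0,0,35]]' 25
python3 - <<'E'
from h import *
s=observe(); im=imaging.get_image("wrist"); cv2.imwrite("pics/w12.png",im[...,::-1]); np.savez("w12.npz",p=s["eef_pos"],R=s["eef_rot"])
cv2.imwrite("pics/c16.png",cv2.resize(im[60:240,190:320,::-1],None,fx=5,fy=3.3,interpolation=cv2.INTER_CUBIC))
E
```

```text
time: 15.28
eef_pos: [0.5083, 0.0028, 0.2131]
eef_rot: [[0.188, 0.982, -0.001], [0.982, -0.188, 0.001], [0.001, -0.001, -1.0]]
contact_force: [0.0, 0.2, -0.4]
grip_width: 0.0304
```

View pics/c16.png

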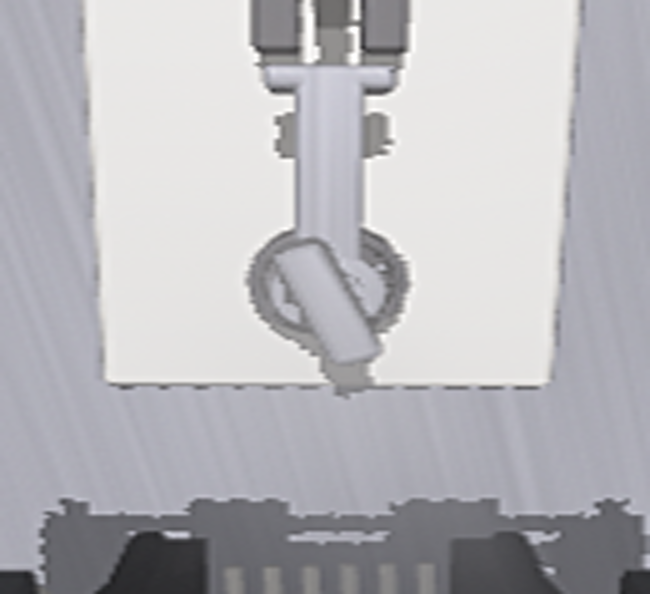

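Run:
```python
from h import *
np.set_printoptions(precision=4,suppress=True)
f=np.load("w12.npz"); c=cam("wrist",dict(eef_pos=f["p"],eef_rot=f["R"]))
q=lambda u,v:(190+u/5-.4,60+v/3.3-.35)
for z in(.112,.109):
    P=[onz(c,q(*p),z) for p in((277,260),(314,248),(381,348),(338,362))]
    n=lambda a,b:np.linalg.norm(P[a]-P[b])
    d=P[0]+P[1]-P[2]-P[3];print(np.mean(P,0),"L",n(1,2),n(0,3),"W",n(0,1),n(2,3),"yaw",np.degrees(np.arctan2(d[1],d[0])))
# shank/boss centre: boss top z=.048, ring extents
print("boss",onz(c,q((250+408)/2,(232+340)/2),.048))
```

```text
[0.5143 0.0349 0.112 ] L 0.034834432903083364 0.03509626880673783 W 0.008545459270753118 0.010258783300401985 yaw 101.87715191930955
[0.5142 0.0345 0.109 ] L 0.03518646084148007 0.03545094279232636 W 0.008631817513417895 0.010362455960891272 yaw 101.87715191930938
boss [0.514  0.0328 0.048 ]
```

Run:
```python
from h import *
R=tooldown(101.9)
print(rel([.5143,.0342,.11],R));print(rel([.5143,.0342,.055],R))
```

```text
(array([ 3.2 , -0.  , 10.32]), array([ -0.03,  -0.04, -22.74]))
(array([ 3.2 ,  0.  , 15.82]), array([ -0.03,  -0.04, -22.74]))
```

```bash
python3 -m handwheel '[[1.6,0,2,0,0,-10,35],[3.2,0,5,0,0,-20,35],[3.2,0,9,0,0,-22.7,35],[3.2,0,10.3,0,0,-22.7,35],[3.2,0,10.3,0,0,-22.7,35],[3.2,0,10.3,0,0,-22.7,35],[3.2,0,10.3,0,0,-22.7,35]]' 10
python3 - <<'E'
from h import *
s=observe(); im=imaging.get_image("wrist"); cv2.imwrite("pics/w13.png",im[...,::-1]); 
cv2.imwrite("pics/c17.png",cv2.resize(im[140:320,180:330,::-1],None,fx=5,fy=3.3,interpolation=cv2.INTER_CUBIC))
R=tooldown(101.9);print(rel([.5143,.0342,.055],R,s))
E
```

```text
time: 16.2
eef_pos: [0.5156, 0.0325, 0.1119]
eef_rot: [[-0.203, 0.979, 0.003], [0.979, 0.203, -0.0], [-0.001, 0.003, -1.0]]
contact_force: [0.1, -0.4, -0.6]
grip_width: 0.0304
(array([ 0.2 , -0.11,  5.69]), array([ 0.17,  0.04, -0.18]))
```

View pics/c17.png

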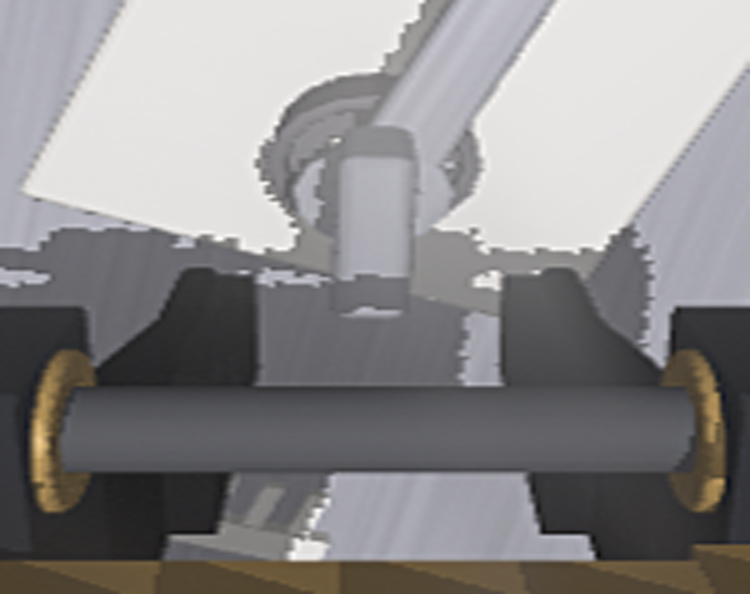

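The head bar lines up between the fingers (crop mid 373 against 378). Going down, then narrowing the jaws to a loose fit.

```bash
python3 -m handwheel '[[0.2,-0.1,1.5,0,0,0,35],[0.2,-0.1,3,0,0,0,35],[0.2,-0.1,4.5,0,0,0,35],[0.2,-0.1,5.6,0,0,0,35],[0.2,-0.1,5.6,0,0,0,35],[0.2,-0.1,5.6,0,0,0,17],[0.2,-0.1,5.6,0,0,0,17]]' 5
python3 - <<'E'
from h import *
s=observe(); im=imaging.get_image("wrist"); cv2.imwrite("pics/w14.png",im[...,::-1]); 
cv2.imwrite("pics/c18.png",cv2.resize(im[140:320,180:330,::-1],None,fx=5,fy=3.3,interpolation=cv2.INTER_CUBIC))
R=tooldown(101.9);print(rel([.5143,.0342,.055],R,s),s["grip_width"],s["joint_pos"])
E
```

```text
time: 17.12
eef_pos: [0.5135, 0.0345, 0.055]
eef_rot: [[-0.204, 0.979, 0.001], [0.979, 0.204, 0.0], [-0.0, 0.001, -1.0]]
contact_force: [-0.1, 0.8, 1.3]
grip_width: 0.0188
(array([-0.04,  0.07,  0.  ]), array([ 0.07,  0.01, -0.15])) 0.018780941629260844 [-1.50541329e-01  5.91062408e-01  1.82509602e+00  4.20931342e-04
  7.24306326e-01 -3.55911804e-01]
```

View pics/c18.png

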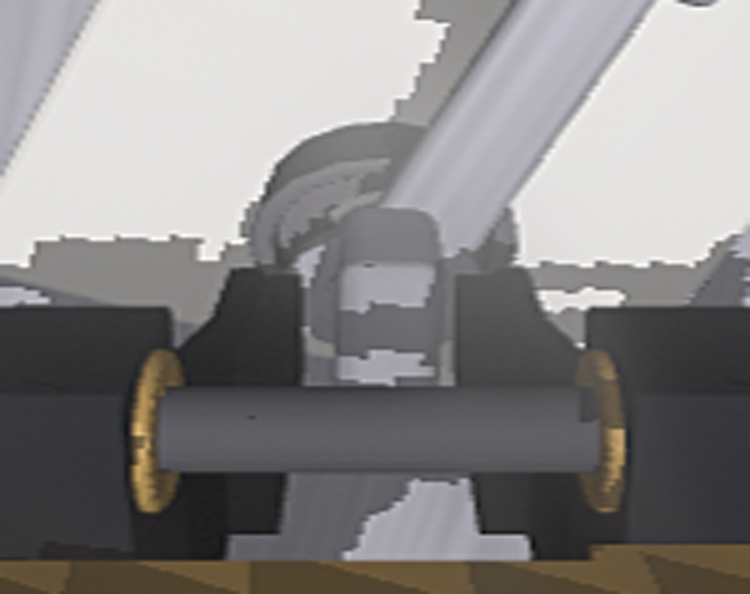

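Run:
```python
from h import *
np.set_printoptions(precision=1,suppress=True)
c=cam("wrist",dict(eef_pos=np.zeros(3),eef_rot=np.eye(3)))
pr=lambda x,y,z:(proj(c,[x,y,z])-[180,140])*[5,3.3]
for n,p in dict(headtop=(.02,.006,-.055),headbot=(.02,.006,-.023)).items(): print(n,pr(*p),pr(p[0],-p[1],p[2]))
for z in(-.02,-.025,-.03,-.035,-.04,-.045): print(z,pr(.0095,.0094,z),pr(.0095,-.0094,z))
```

```text
headtop [433.7 263.5] [321.7 263.4]
headbot [424.2 201.1] [331.1 201.1]
-0.02 [448.2 245.9] [306.9 245.8]
-0.025 [450.1 255.1] [305. 255.]
-0.03 [452.  264.9] [303.1 264.7]
-0.035 [454.1 275.1] [301. 275.]
-0.04 [456.3 286. ] [298.8 285.8]
-0.045 [458.6 297.4] [296.5 297.3]
```

The head's top edge lies at v = 262 (predicted 263.5) and the fingertip at v = 270, so the fingertips overlap the head by about 22 mm. Starting to turn backward with loose jaws.

```bash
cat > look.py <<'E'
import sys
from h import *
n=sys.argv[1]
s=observe(); im=imaging.get_image("wrist"); cv2.imwrite(f"pics/w{n}.png",im[...,::-1])
cv2.imwrite(f"pics/c{n}.png",cv2.resize(im[140:320,180:330,::-1],None,fx=5,fy=3.3,interpolation=cv2.INTER_CUBIC))
x=s["eef_rot"][:,0]
print(rel([.5143,.0342,.055],s["eef_rot"],s)[0],"z",s["eef_pos"][2].round(4),"w",s["grip_width"].round(4),"j6",s["joint_pos"][5].round(3),"yaw",np.degrees(np.arctan2(x[1],x[0])).round(1),"t",s["time"],s["contact_force"].round(1))
E
python3 -m handwheel '[[0,0.07,0,0,0,0,17],[0,0.07,0,0,0,-8,17],[0,0.07,0,0,0,-16,17],[0,0.07,0,0,0,-24,17],[0,0.07,0,0,0,-30,17],[0,0.07,0,0,0,-30,17]]' 5; python3 look.py 20
```

```text
time: 17.92
eef_pos: [0.5145, 0.0347, 0.0551]
eef_rot: [[-0.665, 0.747, 0.002], [0.747, 0.665, 0.0], [-0.001, 0.001, -1.0]]
contact_force: [0.5, 0.6, 0.9]
grip_width: 0.0146Traceback (most recent call last):
  File "look.py", line 7, in <module>
    print(rel([.5143,.0342,.055],s["eef_rot"],s)[0],"z",s["eef_pos"][2].round(4),"w",s["grip_width"].round(4),"j6",s["joint_pos"][5].round(3),"yaw",np.degrees(np.arctan2(x[1],x[0])).round(1),"t",s["time"],s["contact_force"].round(1))
                                                                                     ^^^^^^^^^^^^^^^^^^^^^
AttributeError: 'float' object has no attribute 'round'
```

View pics/c20.png

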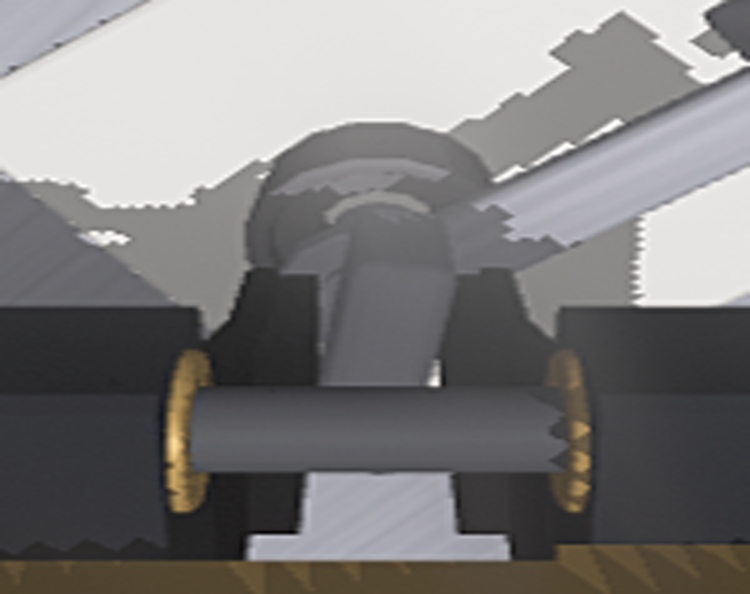

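The head follows with about 8° of lag and its top edge is still at v ≈ 264, so no drop yet. Carrying on.

```bash
sed -i 's/s\["grip_width"\].round(4)/round(s["grip_width"],4)/' look.py
python3 -m handwheel '[[0,0,0,0,0,-9,17],[0,0,0,0,0,-18,17],[0,0,0,0,0,-25,17],[0,0,0,0,0,-25,17]]' 5; python3 look.py 21
```

```text
time: 18.48
eef_pos: [0.5145, 0.0348, 0.055]
eef_rot: [[-0.918, 0.397, 0.002], [0.397, 0.918, 0.0], [-0.002, 0.001, -1.0]]
contact_force: [2.1, 2.2, 2.6]
grip_width: 0.0148
[-0.   -0.06  0.  ] z 0.055 w 0.0148 j6 -1.313 yaw 156.6 t 18.475 [2.1 2.2 2.6]
```

View pics/c21.png

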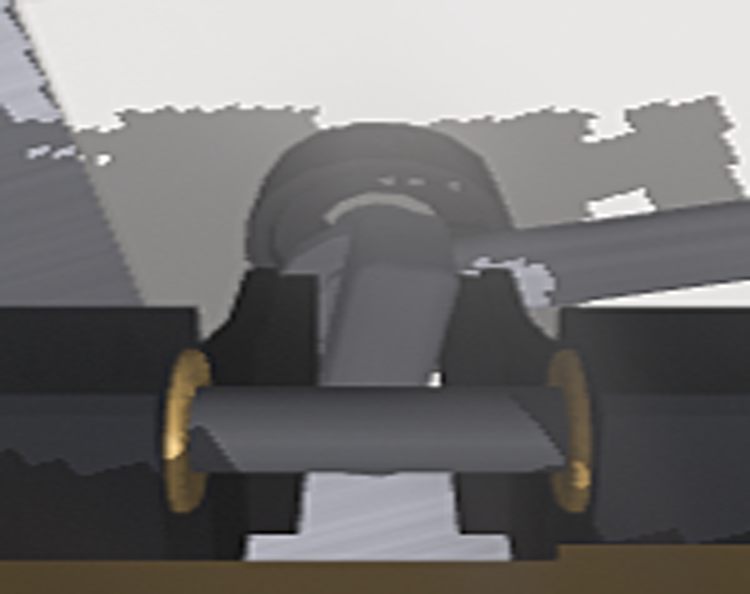

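```bash
python3 -m handwheel '[[0,0,0,0,0,-9,17],[0,0,0,0,0,-18,17],[0,0,0,0,0,-20,17],[0,0,0,0,0,-20,17]]' 5; python3 look.py 22
```

```text
time: 19.02
eef_pos: [0.5149, 0.0348, 0.0553]
eef_rot: [[-0.998, 0.06, 0.002], [0.06, 0.998, 0.001], [-0.002, 0.001, -1.0]]
contact_force: [0.9, 1.9, 5.3]
grip_width: 0.015
[ 0.05 -0.07  0.03] z 0.0553 w 0.015 j6 -1.661 yaw 176.5 t 19.025 [0.9 1.9 5.3]
```

View pics/c22.png

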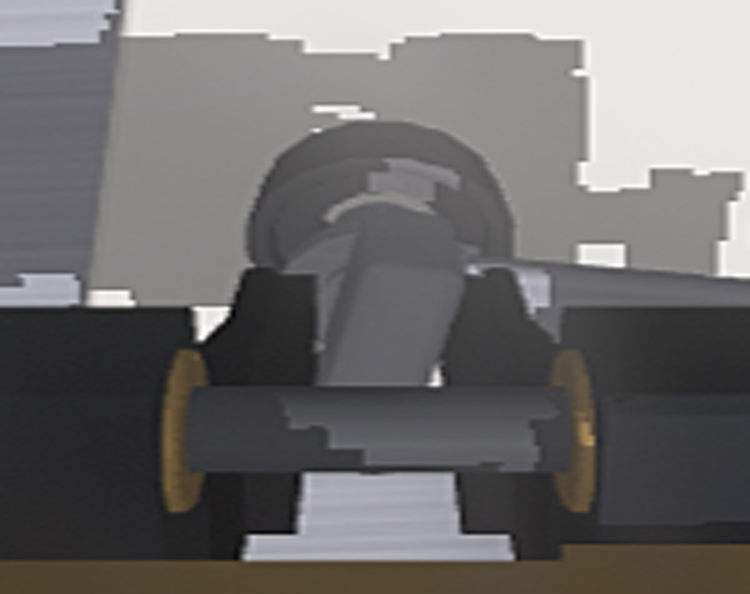

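The force in z has grown to +5.3 N, so the climbing head is dragging on the jaws. I'll loosen them for a moment and go on a little wider.

```bash
python3 -m handwheel '[[0,0,0,0,0,0,24],[0,0,0,0,0,0,24],[0,0,0,0,0,-9,19],[0,0,0,0,0,-18,19],[0,0,0,0,0,-20,19],[0,0,0,0,0,-20,19]]' 5; python3 look.py 23
```

```text
time: 19.82
eef_pos: [0.513, 0.035, 0.0543]
eef_rot: [[-0.958, -0.286, -0.001], [-0.286, 0.958, 0.001], [0.001, 0.001, -1.0]]
contact_force: [-0.4, 1.1, 0.0]
grip_width: 0.0173
[-0.1  -0.11 -0.07] z 0.0543 w 0.0173 j6 -2.011 yaw -163.4 t 19.825 [-0.4  1.1  0. ]
```

View pics/c23.png

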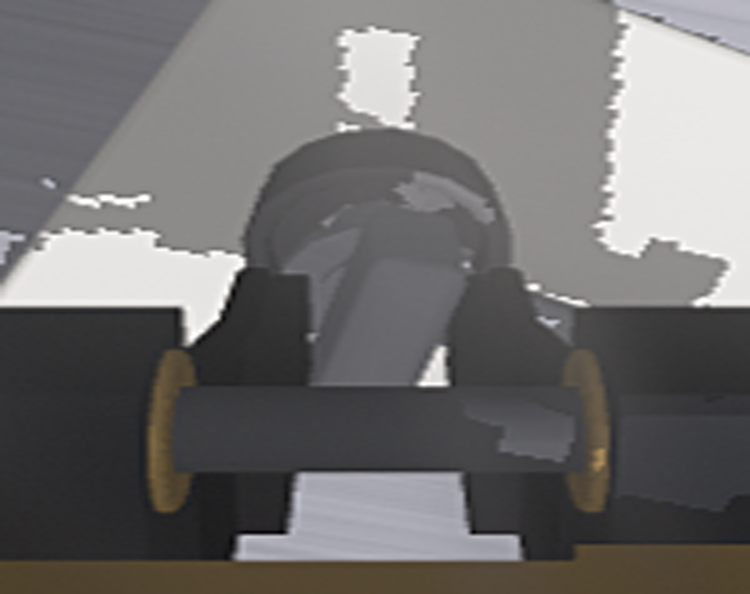

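```bash
python3 -m handwheel '[[0.1,0.1,0.1,0,0,-9,19],[0.1,0.1,0.1,0,0,-18,19],[0.1,0.1,0.1,0,0,-20,19],[0.1,0.1,0.1,0,0,-20,19]]' 5; python3 look.py 24
```

```text
time: 20.38
eef_pos: [0.5131, 0.0347, 0.0543]
eef_rot: [[-0.802, -0.597, 0.001], [-0.597, 0.802, -0.001], [-0.001, -0.002, -1.0]]
contact_force: [-1.1, -1.1, 6.0]
grip_width: 0.0176
[-0.07 -0.11 -0.07] z 0.0543 w 0.0176 j6 -2.36 yaw -143.3 t 20.375 [-1.1 -1.1  6. ]
```

View pics/c24.png

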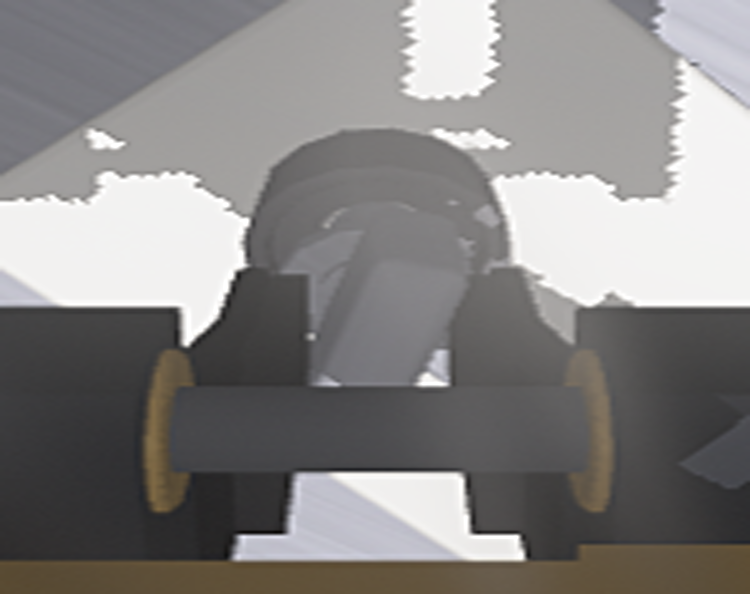

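```bash
python3 -m handwheel '[[0,0,0,0,0,0,25],[0,0,0,0,0,0,25],[0,0,0,0,0,-9,18],[0,0,0,0,0,-18,18],[0,0,0,0,0,-25,18],[0,0,0,0,0,-25,18]]' 5; python3 look.py 25
```

```text
time: 21.18
eef_pos: [0.5132, 0.0344, 0.0537]
eef_rot: [[-0.475, -0.88, 0.001], [-0.88, 0.475, -0.001], [0.0, -0.002, -1.0]]
contact_force: [-0.1, -4.1, 1.9]
grip_width: 0.0186
[-0.04 -0.1  -0.13] z 0.0537 w 0.0186 j6 -2.796 yaw -118.3 t 21.175 [-0.1 -4.1  1.9]
```

View pics/c25.png

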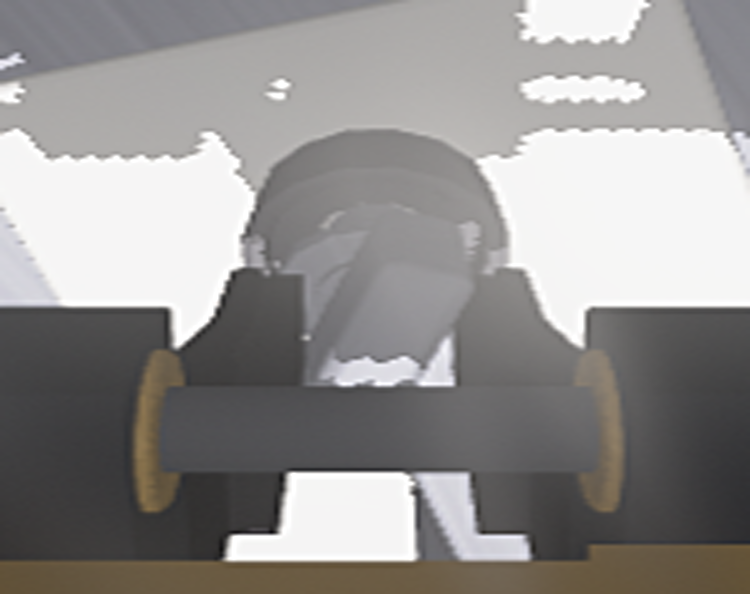

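Still up, and the head now lags about 20° because the jaws are being pushed open. Squeezing gently will line the bar up, which turns it further back; then I'll loosen and look.

```bash
python3 -m handwheel '[[0,0,0,0,0,-2,13],[0,0,0,0,0,-2,13],[0,0,0,0,0,-2,13],[0,0,0,0,0,-2,13],[0,0,0,0,0,-2,18],[0,0,0,0,0,-2,18]]' 15; python3 look.py 26
```

```text
time: 21.98
eef_pos: [0.5126, 0.0354, 0.0536]
eef_rot: [[-0.442, -0.897, 0.0], [-0.897, 0.442, 0.0], [-0.0, -0.0, -1.0]]
contact_force: [3.3, 0.7, 1.0]
grip_width: 0.0153
[ 0.03 -0.21 -0.14] z 0.0536 w 0.0153 j6 -2.833 yaw -116.2 t 21.975 [3.3 0.7 1. ]
```

View pics/c26.png

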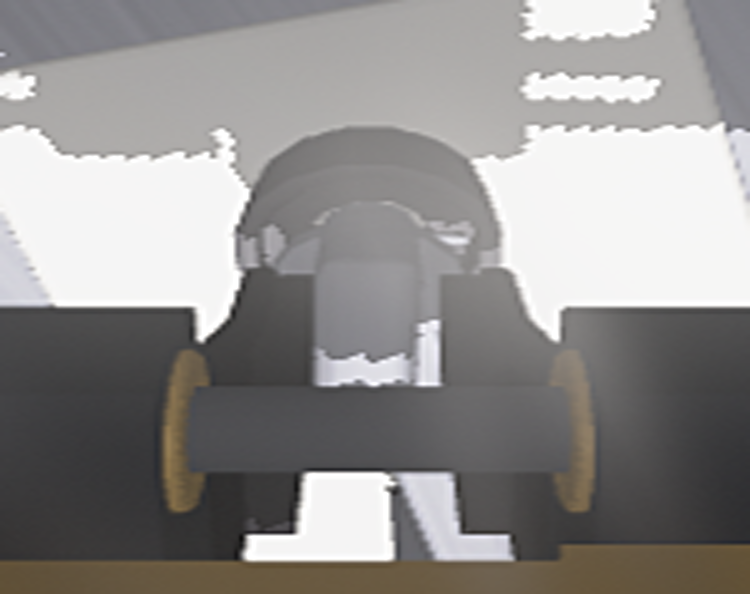

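```bash
python3 -m handwheel '[[0,-0.2,-0.15,0,0,0,26],[0,-0.2,-0.15,0,0,0,26],[0,-0.2,-0.15,0,0,0,26]]' 5; python3 look.py 27
python3 - <<'E'
from h import *
im=imaging.get_image("scene");cv2.imwrite("pics/s27.png",cv2.resize(im[150:300,220:370,::-1],None,fx=5,fy=4,interpolation=cv2.INTER_CUBIC))
E
```

```text
time: 22.4
eef_pos: [0.5128, 0.0346, 0.0547]
eef_rot: [[-0.442, -0.897, -0.003], [-0.897, 0.442, 0.001], [0.001, 0.003, -1.0]]
contact_force: [-0.4, 0.5, 0.5]
grip_width: 0.0225
[-0.03 -0.15 -0.04] z 0.0547 w 0.0225 j6 -2.834 yaw -116.3 t 22.4 [-0.4  0.5  0.5]
```

View pics/c27.png

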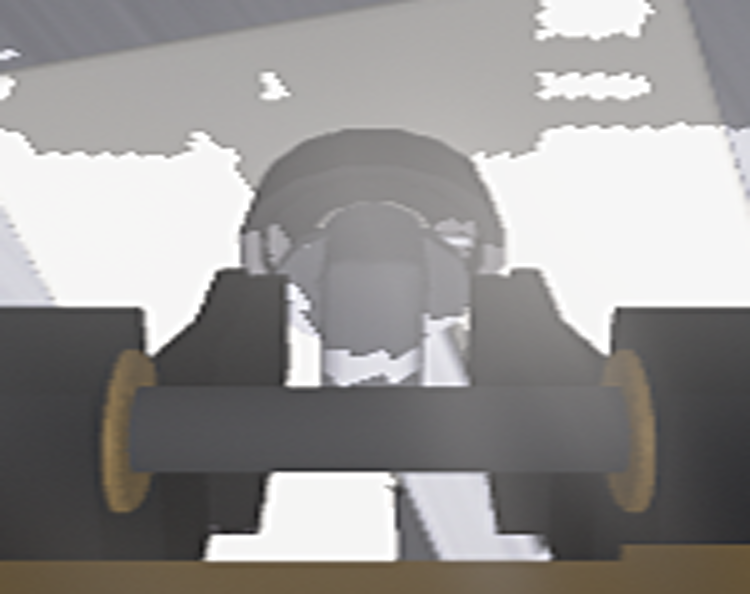

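View pics/s27.png

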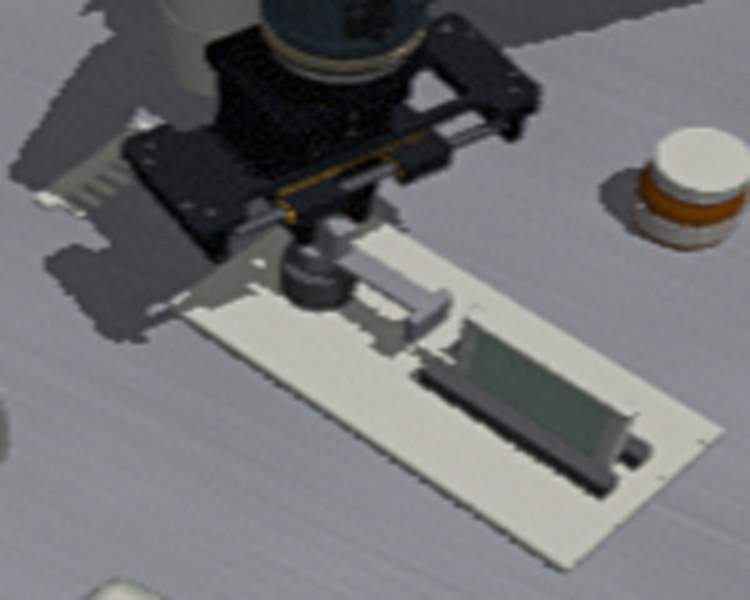

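Run:
```python
from h import *
im=imaging.get_image("scene");cv2.imwrite("pics/scene28.png",im[...,::-1])
a=cv2.imread("pics/scene0.png");b=cv2.imread("pics/scene28.png")
s=cam("scene")
for z in(.078,.070): print(proj(s,[.514+.07*.19,.034+.07*.98,z]))
A=cv2.resize(a[195:250,275:320],None,fx=8,fy=8,interpolation=cv2.INTER_NEAREST)
B=cv2.resize(b[195:250,275:320],None,fx=8,fy=8,interpolation=cv2.INTER_NEAREST)
cv2.imwrite("pics/cmp.png",np.hstack([A,B]))
```

```text
[305.59952108 223.45705194]
[305.34059568 225.10561874]
```

View pics/cmp.png

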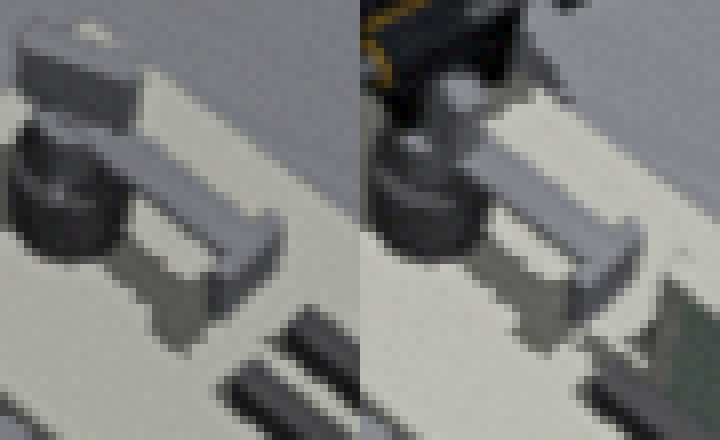

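Comparing c27 with c18, the head's top edge is at v ≈ 260 against 262 at nearly the same TCP height. An 8 mm drop would shift it by 16 px, so it has not dropped after about 142°. Joint 6 is at its limit, so I'll open the jaws, turn round by half a turn and regrip.

```bash
python3 -m handwheel '[[-0.03,-0.15,-0.1,0,0,0,75],[-0.03,-0.15,-0.1,0,0,0,75],[-0.03,-0.15,-0.1,0,0,0,75],[-0.03,-0.15,-0.1,0,0,10,75],[-0.03,-0.15,-0.1,0,0,20,75],[-0.03,-0.15,-0.1,0,0,30,75],[-0.03,-0.15,-0.1,0,0,40,75],[-0.03,-0.15,-0.1,0,0,50,75],[-0.03,-0.15,-0.1,0,0,60,75],[-0.03,-0.15,-0.1,0,0,70,75],[-0.03,-0.15,-0.1,0,0,80,75],[-0.03,-0.15,-0.1,0,0,90,75],[-0.03,-0.15,-0.1,0,0,100,75]]' 5
python3 -m handwheel '[[0,0,0,0,0,10,75],[0,0,0,0,0,20,75],[0,0,0,0,0,30,75],[0,0,0,0,0,40,75],[0,0,0,0,0,50,75],[0,0,0,0,0,60,75],[0,0,0,0,0,70,75],[0,0,0,0,0,78,75],[0,0,0,0,0,78,75]]' 5
python3 look.py 28
```

```text
time: 24.18
eef_pos: [0.5157, 0.0341, 0.0561]
eef_rot: [[-0.803, 0.596, -0.0], [0.596, 0.803, 0.0], [0.0, 0.0, -1.0]]
contact_force: [-0.5, 0.1, 0.9]
grip_width: 0.0655
time: 25.3
eef_pos: [0.5158, 0.0341, 0.0561]
eef_rot: [[0.409, 0.912, 0.0], [0.912, -0.409, 0.0], [0.0, -0.0, -1.0]]
contact_force: [-0.8, 0.1, 0.3]
grip_width: 0.0654
[-0.05 -0.14  0.11] z 0.0561 w 0.0654 j6 0.271 yaw 65.8 t 25.3 [-0.8  0.1  0.3]
```

View pics/c28.png

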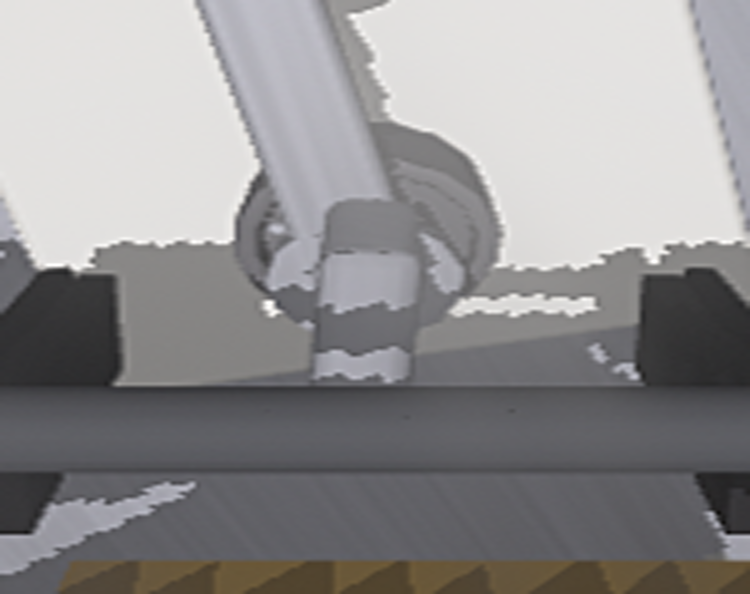

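The boss, which is fixed, gives a reference: the head's underside edge minus the boss edge went from about 88 px (c18–c22) to about 77 px (c23 onward). It may therefore have dropped already at the loosening step. I'll compute the depth properly from the aligned pictures.

```bash
cat > dep.py <<'E'
from h import *
from scipy.optimize import brentq
c=cam("wrist",dict(eef_pos=np.zeros(3),eef_rot=np.eye(3)))
pv=lambda x,z:(proj(c,[x,0,z])[1]-140)*3.3
def depth(zt,vboss,vunder,vtop):
    ax=brentq(lambda a:pv(a+.021,zt-.012)-vboss,-.03,.03)
    du=brentq(lambda d:pv(ax+.020,zt-.080+d)-vunder,-.02,.04)
    dt=brentq(lambda d:pv(ax+.020,zt-.112+d)-vtop,-.02,.04)
    return np.round(np.array([ax,du,dt])*1000,1)
if __name__=="__main__":
    for n,a in dict(c18=(.0550,122,208,262),c26=(.0536,126,203,258),c27=(.0547,127,205,259),c28=(.0561,122,200,253)).items(): print(n,depth(*a))
    for k in(18,27,28):
        w=cv2.imread(f"pics/w{k}.png"); cv2.imwrite(f"pics/d{k}.png",cv2.resize(w[170:260,225:290],None,fx=5,fy=6,interpolation=cv2.INTER_CUBIC))
    cv2.imwrite("pics/d.png",np.hstack([cv2.imread(f"pics/d{k}.png")[:, :260] for k in(18,27,28)]))
E
python3 dep.py
```

```text
c18 [-1.1  1.   5.3]
c26 [-1.9  7.7 10.3]
c27 [-2.4  6.9 10.1]
c28 [-1.4  5.6  8.9][ WARN:0@0.530] global loadsave.cpp:275 findDecoder imread_('pics/w18.png'): can't open/read file: check file path/integrity
Traceback (most recent call last):
  File "dep.py", line 13, in <module>
    w=cv2.imread(f"pics/w{k}.png"); cv2.imwrite(f"pics/d{k}.png",cv2.resize(w[170:260,225:290],None,fx=5,fy=6,interpolation=cv2.INTER_CUBIC))
                                                                            ~^^^^^^^^^^^^^^^^^
TypeError: 'NoneType' object is not subscriptable
```

The depth rose by about 5 mm between c18 and c26–c28, so the thread dropped in around c22→c23 (head yaw about 174±8°, 72° back) and has climbed a little since. From the current head yaw of about 244° it needs roughly 430° forward, to about −186°. First leg: 140° with loose jaws, following it down.

```bash
python3 -m handwheel '[[-0.05,-0.13,0,0,0,0,15],[-0.05,-0.13,0,0,0,0,15],[-0.05,-0.13,0,0,0,0,15],[-0.05,-0.13,0,0,0,0,15],[-0.05,-0.13,0,0,0,10,15],[-0.05,-0.13,0.05,0,0,20,15],[-0.05,-0.13,0.07,0,0,30,15],[-0.05,-0.13,0.09,0,0,40,15],[-0.05,-0.13,0.11,0,0,50,15],[-0.05,-0.13,0.13,0,0,60,15],[-0.05,-0.13,0.15,0,0,70,15],[-0.05,-0.13,0.18,0,0,80,15],[-0.05,-0.13,0.2,0,0,90,15],[-0.05,-0.13,0.22,0,0,100,15],[-0.05,-0.13,0.25,0,0,110,15],[-0.05,-0.13,0.27,0,0,120,15],[-0.05,-0.13,0.3,0,0,130,15],[-0.05,-0.13,0.3,0,0,138,15],[-0.05,-0.13,0.3,0,0,138,15]]' 15; python3 look.py 29
```

```text
time: 27.72
eef_pos: [0.5144, 0.0343, 0.0531]
eef_rot: [[0.307, -0.952, 0.0], [-0.952, -0.307, 0.0], [-0.0, -0.0, -1.0]]
contact_force: [0.2, 0.8, -0.4]
grip_width: 0.013
[ 0.01  0.02 -0.19] z 0.0531 w 0.013 j6 2.679 yaw -72.1 t 27.725 [ 0.2  0.8 -0.4]
```

View pics/c29.png

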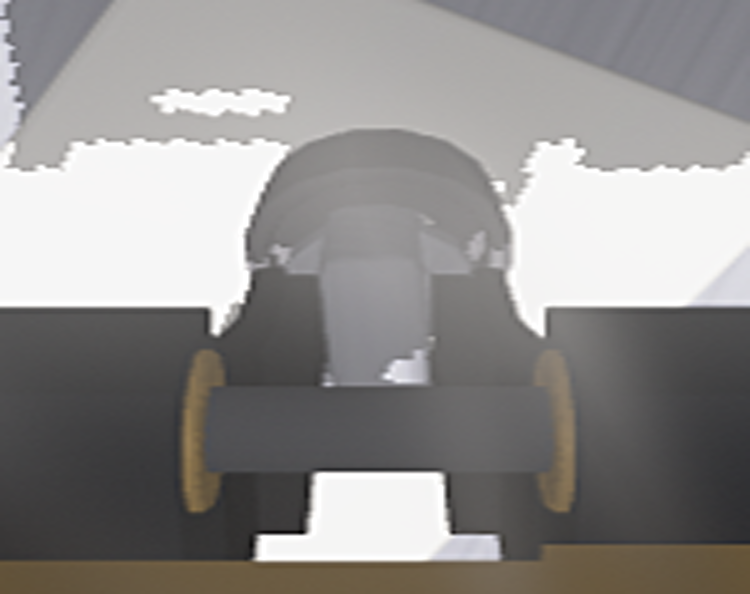

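```bash
python3 -c "
from dep import depth
print(depth(.0531,127,204,257))"
python3 -m handwheel '[[0,0,0,0,0,0,75],[0,0,0,0,0,0,75],[0,0,0,0,0,0,75],[0,0,0,0,0,0,75],[0,0,0,0,0,-10,75],[0,0,0,0,0,-20,75],[0,0,0,0,0,-30,75],[0,0,0,0,0,-40,75],[0,0,0,0,0,-50,75],[0,0,0,0,0,-60,75],[0,0,0,0,0,-70,75],[0,0,0,0,0,-80,75],[0,0,0,0,0,-90,75]]' 15
python3 -m handwheel '[[0,0,0,0,0,-10,75],[0,0,0,0,0,-20,75],[0,0,0,0,0,-30,75],[0,0,0,0,0,-40,75],[0,0,0,0,0,-50,75],[0,0,0,0,0,-60,75],[0,0,0,0,0,-70,75],[0,0,0,0,0,-80,75],[0,0,0,0,0,-89,75],[0,0,0,0,0,-89,75]]' 15
python3 look.py 30
```

```text
[-0.7  7.5 11.1]
time: 29.4
eef_pos: [0.5144, 0.0341, 0.0531]
eef_rot: [[0.951, 0.31, 0.0], [0.31, -0.951, 0.0], [0.0, -0.0, -1.0]]
contact_force: [0.1, 0.7, 0.4]
grip_width: 0.0651
time: 30.65
eef_pos: [0.5144, 0.0341, 0.0531]
eef_rot: [[-0.286, 0.958, 0.0], [0.958, 0.286, 0.0], [0.0, 0.0, -1.0]]
contact_force: [-0.1, -0.5, -0.6]
grip_width: 0.0651
[ 0.01 -0.   -0.19] z 0.0531 w 0.0651 j6 -0.442 yaw 106.6 t 30.65 [-0.1 -0.5 -0.6]
```

View pics/c30.png

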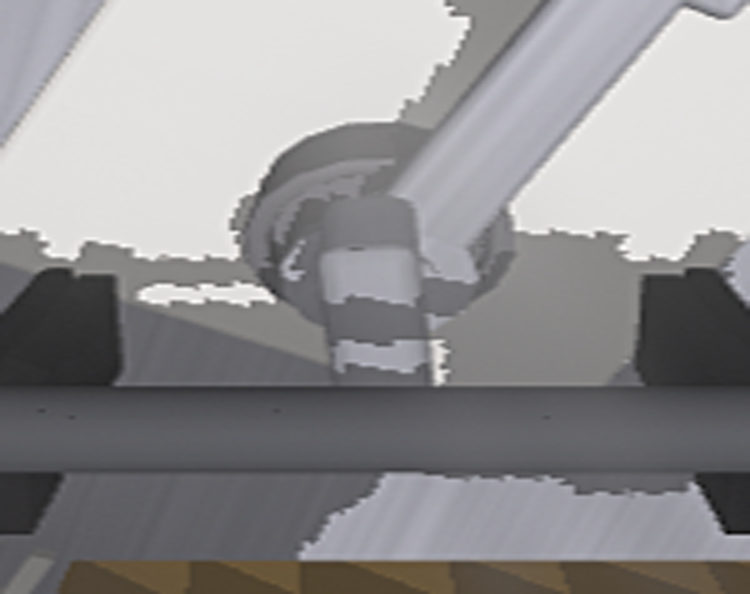

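```bash
python3 -c "
from dep import depth
print(depth(.0531,122,195,248), depth(.0550,122,208,262))"
python3 - <<'E'
import cv2,numpy as np
a=cv2.imread("pics/w14.png")[170:235,225:290];b=cv2.imread("pics/w30.png")[170:235,225:290]
cv2.imwrite("pics/d.png",cv2.resize(np.hstack([a,b]),None,fx=6,fy=8,interpolation=cv2.INTER_CUBIC))
E
```

```text
[-0.6  9.6 12.3] [-1.   0.9  5.2]
```

View pics/d.png

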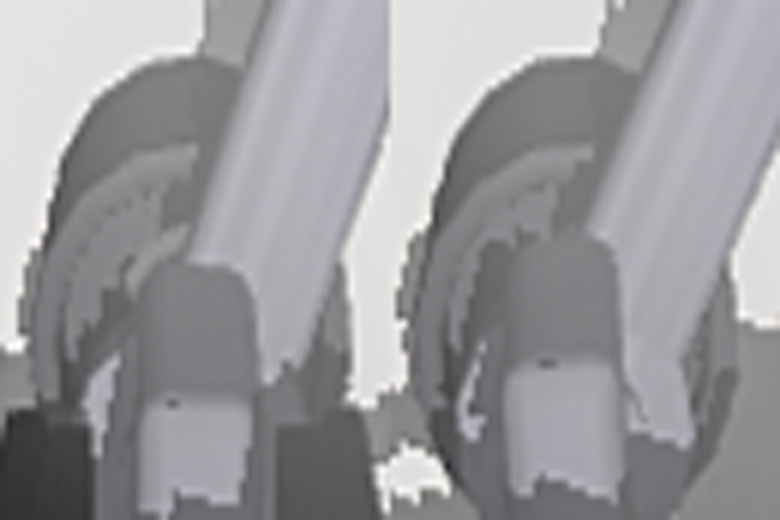

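A direct comparison at the same head angle shows the head about 8 mm lower than at the start (d₀ ≈ 1.6 mm, now ≈ 9.6 mm). The thread has dropped in, and about 288° more reaches 16 mm. Next: regrip and turn 178°.

```bash
python3 -m handwheel '[[0,-0.05,0,0,0,0,15],[0,-0.05,0,0,0,0,15],[0,-0.05,0,0,0,0,15],[0,-0.05,0,0,0,0,15],[0,-0.05,0.02,0,0,10,15],[0,-0.05,0.05,0,0,20,15],[0,-0.05,0.07,0,0,30,15],[0,-0.05,0.09,0,0,40,15],[0,-0.05,0.11,0,0,50,15],[0,-0.05,0.13,0,0,60,15],[0,-0.05,0.15,0,0,70,15],[0,-0.05,0.18,0,0,80,15],[0,-0.05,0.2,0,0,90,15]]' 15
python3 -m handwheel '[[0,0,0.02,0,0,10,15],[0,0,0.05,0,0,20,15],[0,0,0.07,0,0,30,15],[0,0,0.09,0,0,40,15],[0,0,0.11,0,0,50,15],[0,0,0.13,0,0,60,15],[0,0,0.15,0,0,70,15],[0,0,0.18,0,0,80,15],[0,0,0.2,0,0,88,15],[0,0,0.2,0,0,88,15]]' 15;  python3 look.py 31
```

```text
time: 32.33
eef_pos: [0.5131, 0.0346, 0.0509]
eef_rot: [[0.959, 0.282, -0.002], [0.282, -0.959, 0.001], [-0.001, -0.002, -1.0]]
contact_force: [-0.7, 2.7, 0.7]
grip_width: 0.013
time: 33.58
eef_pos: [0.5143, 0.0346, 0.0491]
eef_rot: [[0.321, -0.947, 0.001], [-0.947, -0.321, 0.001], [-0.001, -0.001, -1.0]]
contact_force: [1.2, 1.6, -0.0]
grip_width: 0.0131
[ 0.04  0.01 -0.59] z 0.0491 w 0.0131 j6 2.663 yaw -71.3 t 33.575 [ 1.2  1.6 -0. ]
```

View pics/c31.png

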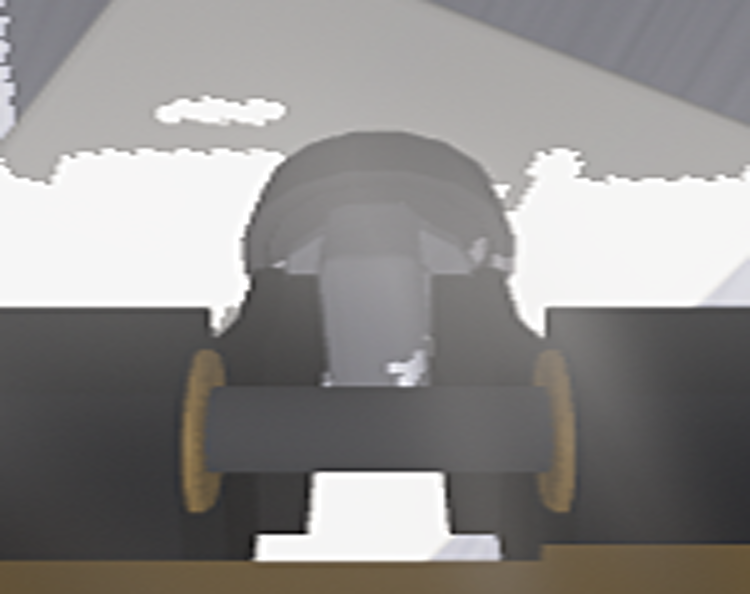

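```bash
python3 -m handwheel '[[0,0,0,0,0,0,75],[0,0,0,0,0,0,75],[0,0,0,0,0,0,75],[0,0,0,0,0,0,75],[0,0,0,0,0,-10,75],[0,0,0,0,0,-20,75],[0,0,0,0,0,-30,75],[0,0,0,0,0,-40,75],[0,0,0,0,0,-50,75],[0,0,0,0,0,-60,75],[0,0,0,0,0,-70,75],[0,0,0,0,0,-80,75],[0,0,0,0,0,-90,75]]' 15
python3 -m handwheel '[[0,0,0,0,0,-10,75],[0,0,0,0,0,-20,75],[0,0,0,0,0,-30,75],[0,0,0,0,0,-40,75],[0,0,0,0,0,-50,75],[0,0,0,0,0,-60,75],[0,0,0,0,0,-70,75],[0,0,0,0,0,-80,75],[0,0,0,0,0,-89,75],[0,0,0,0,0,-89,75]]' 15
python3 look.py 32
```

```text
time: 35.25
eef_pos: [0.5139, 0.0339, 0.0491]
eef_rot: [[0.945, 0.327, 0.0], [0.327, -0.945, 0.0], [0.0, -0.0, -1.0]]
contact_force: [-0.9, 0.1, 0.5]
grip_width: 0.0651
time: 36.5
eef_pos: [0.5139, 0.034, 0.0491]
eef_rot: [[-0.303, 0.953, 0.0], [0.953, 0.303, 0.0], [0.0, 0.0, -1.0]]
contact_force: [0.0, 0.1, 0.8]
grip_width: 0.0654
[ 0.01  0.05 -0.59] z 0.0491 w 0.0654 j6 -0.46 yaw 107.6 t 36.5 [0.  0.1 0.8]
```

View pics/c32.png

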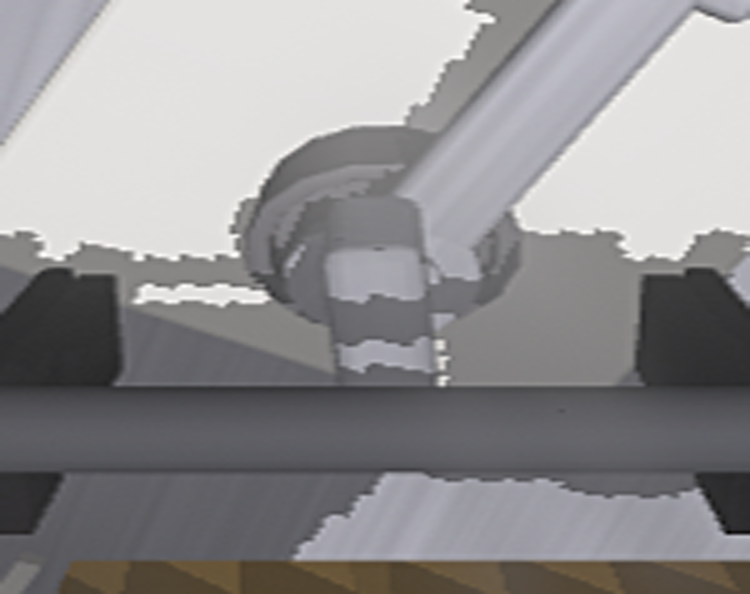

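```bash
python3 -c "
from dep import depth
print(depth(.0491,125,195,248))"
python3 -m handwheel '[[0,-0.03,0,0,0,0,15],[0,-0.03,0,0,0,0,15],[0,-0.03,0,0,0,0,15],[0,-0.03,0,0,0,0,15],[0,-0.03,0.02,0,0,10,15],[0,-0.03,0.05,0,0,20,15],[0,-0.03,0.07,0,0,30,15],[0,-0.03,0.09,0,0,40,15],[0,-0.03,0.11,0,0,50,15],[0,-0.03,0.13,0,0,60,15],[0,-0.03,0.15,0,0,70,15],[0,-0.03,0.18,0,0,80,15],[0,-0.03,0.2,0,0,90,15],[0,-0.03,0.22,0,0,100,15],[0,-0.03,0.24,0,0,107,15],[0,-0.03,0.24,0,0,107,15],[0,-0.03,0.24,0,0,107,15]]' 15; python3 look.py 33
```

```text
[-0.4 13.  15.8]
time: 38.67
eef_pos: [0.5133, 0.0347, 0.0465]
eef_rot: [[1.0, 0.014, -0.0], [0.014, -1.0, 0.001], [-0.0, -0.001, -1.0]]
contact_force: [0.2, 4.8, -2.0]
grip_width: 0.0127
[ 0.09  0.05 -0.85] z 0.0465 w 0.0127 j6 1.404 yaw 0.8 t 38.675 [ 0.2  4.8 -2. ]
```

View pics/c33.png

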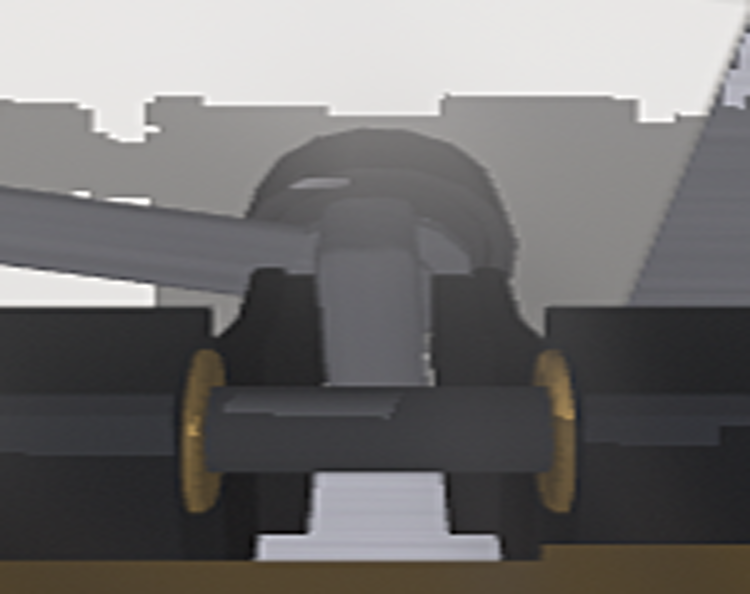

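```bash
python3 -m handwheel '[[0.05,0.02,0,0,0,0,20],[0.05,0.02,0,0,0,0,20],[0.05,0.02,0,0,0,0,20],[0.05,0.02,0,0,0,0,5],[0.05,0.02,0,0,0,0,5],[0.05,0.02,0,0,0,0,5],[0.05,0.02,0,0,0,0,5],[0.05,0.02,0,0,0,0,5]]' 20; python3 look.py 34
python3 - <<'E'
from h import *
im=imaging.get_image("scene");cv2.imwrite("pics/s34.png",cv2.resize(im[150:300,220:370,::-1],None,fx=5,fy=4,interpolation=cv2.INTER_CUBIC))
im=imaging.get_image("top");cv2.imwrite("pics/t34.png",im[...,::-1])
E
```

```text
time: 39.72
eef_pos: [0.5148, 0.035, 0.0467]
eef_rot: [[1.0, 0.012, 0.002], [0.012, -1.0, 0.002], [0.002, -0.002, -1.0]]
contact_force: [1.2, 6.1, -1.1]
grip_width: 0.0117
[-0.05  0.08 -0.83] z 0.0467 w 0.0117 j6 1.406 yaw 0.7 t 39.725 [ 1.2  6.1 -1.1]
```

View pics/c34.png

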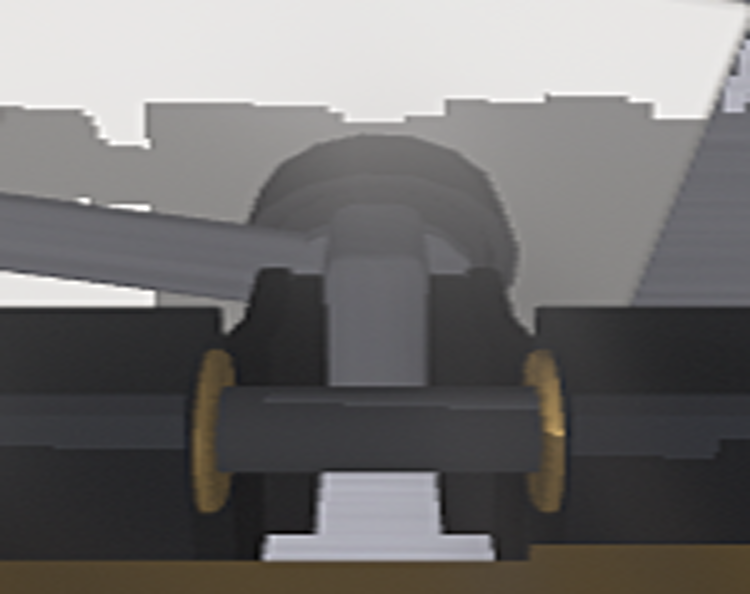

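View pics/s34.png

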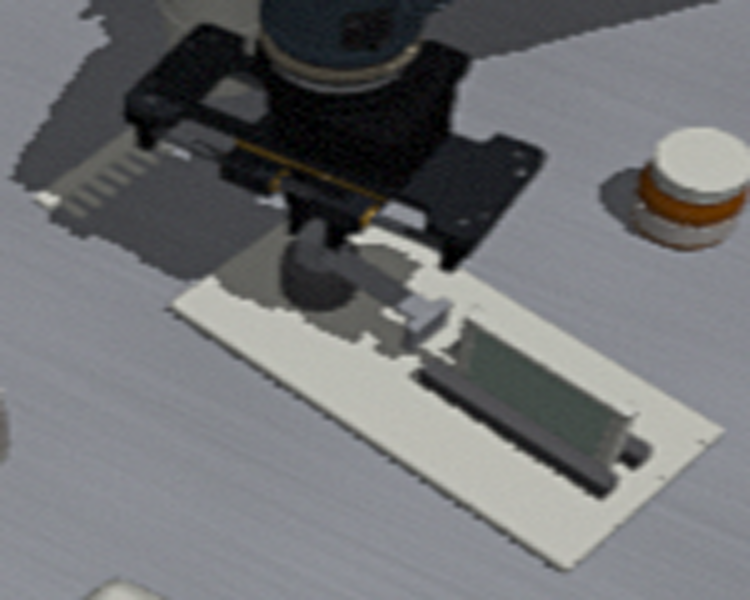

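View pics/t34.png

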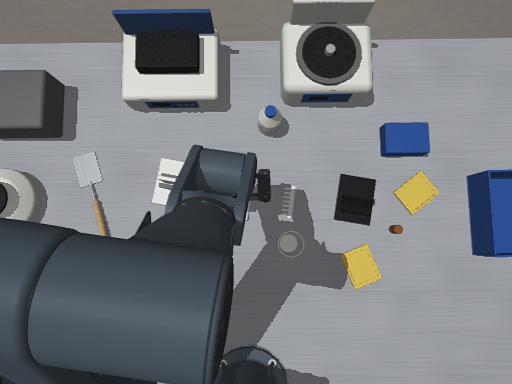

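```bash
python3 -c "
from dep import depth
print(depth(.0467,133,205,257), depth(.0465,128,198,251))"
```

```text
[-1.5 13.6 17.9] [-0.2 14.1 17.4]
```

Rotation count: 281° net forward of the start angle after the drop, so depth = d₀ + 14.25, about 15.8 mm, and inside the window for any d₀ from 0 to 3. The picture (bias-corrected at c18) says about 14.3 mm. I'll add 20° to centre it between the two readings and ease the 6 N side load.

```bash
python3 -m handwheel '[[0,-0.08,0,0,0,0,18],[0,-0.08,0,0,0,0,18],[0,-0.08,0.02,0,0,8,15],[0,-0.08,0.04,0,0,16,15],[0,-0.08,0.05,0,0,20,15],[0,-0.08,0.05,0,0,20,15],[0,-0.08,0.05,0,0,20,20],[0,-0.08,0.05,0,0,20,20],[0,-0.08,0.05,0,0,20,5],[0,-0.08,0.05,0,0,20,5],[0,-0.08,0.05,0,0,20,5],[0,-0.08,0.05,0,0,20,5],[0,-0.08,0.05,0,0,20,5]]' 20; python3 look.py 35
```

```text
time: 41.5
eef_pos: [0.5147, 0.0347, 0.0461]
eef_rot: [[0.944, -0.33, 0.001], [-0.33, -0.944, 0.001], [0.001, -0.001, -1.0]]
contact_force: [3.4, 4.4, -3.7]
grip_width: 0.0118
[-0.02  0.06 -0.89] z 0.0461 w 0.0118 j6 1.756 yaw -19.3 t 41.5 [ 3.4  4.4 -3.7]
```

View pics/c35.png

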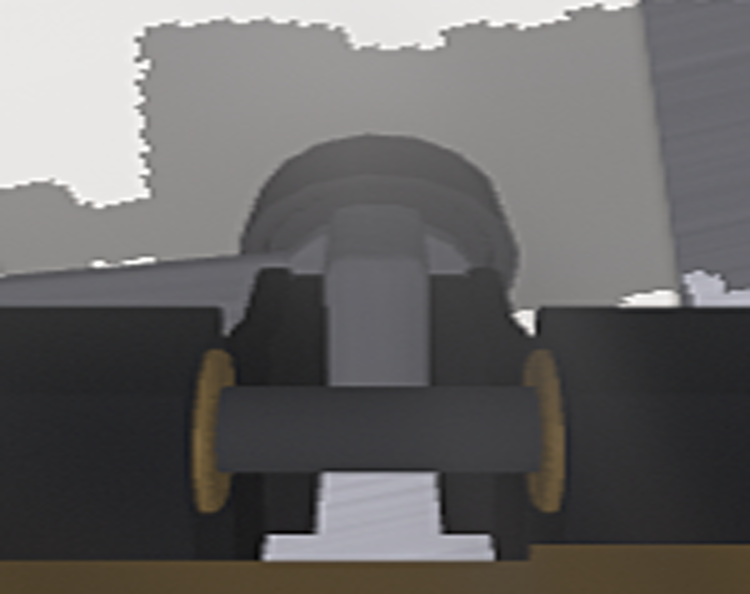

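Run:
```python
from h import *
s=observe();print(np.abs(s["dq"]).max(),s["grip_width"]);print(r.finish_job())
```

```text
0.0026099001684905506 0.011930058128546278
the job is handed in; nothing more can be done
None
```

I stood the cassette in the slot, turned the screw back until its thread dropped in, turned it forward about one turn, and handed the job in at about 41.5 s with the head still gripped. No verdict was reported.

**Cassette:** It touched the slot floor (force rose from −2.1 to +5.4 N) centred to within about 0.5 mm before I let go. It still stood upright in the slot in a scene picture taken just before the last 20° of screw turning.

**Screw:** I turned it back about 142° with loose jaws. I only recognised the drop afterwards: it happened about 72° back, so I turned some 70° past it before going forward. At the same head angle, pictures before and after show the head about 8 mm lower. I then turned it forward by about one turn from the drop, regripping every half turn.

**Last checks:**
- **Grip:** commanded at 20 N, holding at 11.9 mm, with the arm still.
- **Depth:** the two estimates disagree by about 1.5 mm. Counting the rotation gives about 16.3 mm, and the wrist picture (corrected against the starting view) gives about 14–15 mm. Both lie inside the 13.5–18.2 mm window.
- **Bystanders:** none visible in the last top view had moved; the jar and some of the stand were hidden by the arm there. The jar looks unmoved in the scene picture.

**What went wrong on the way:** The first grasp closed on nothing, because the real fingertips end about 33 mm short of the stated TCP. I allowed for that from then on.

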